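# Recharge the block chiller beside the microtome

### The job

Press the pad at the front of the chiller's lid so that the lid springs open, lift the cold block out and lay it flat in the steel tray, and lay every warm block from the board flat on the chiller's cold plate, none on top of another. Then swing the lid down and press it again until it latches and stays shut by itself, and set the temperature slider so that its pointer line is level with the long tick. Leave the bottle, the slide box and the pot where they stand.

Things in the scene. Friction and masses are not known exactly. Their poses are not given: they have to be found in the camera images.
- chiller: the block chiller, a low white bench appliance, fixed: windowed lid over the chamber on its left part, slider on its right part (seen from the robot). 240 mm deep (x, pointing away from the robot), 325 wide (y); origin: centre of its underside, on the bench. Chamber 150 (x) by 210 (y) mm inside, walls 15 mm thick (front 35), tops 74 mm above the bench
- plate (a point): centre of the top face of the aluminium cold plate, the chamber's floor: 34 mm above the bench, 40 mm below the wall tops, at x -10, y 42.5 mm from the chiller's origin; axes as the chiller's; the chamber walls stand 75 mm either way along x and 105 mm either way along y
- lid (a joint): lid angle about the hinge at the chiller's rear, rad: 0 latched shut, 1.9 fully open (leaning 18 deg back past upright). Push-push latch: press the shut lid's front 7 mm down to its stop (-0.037, slightly yielding; 4 to 6 N) and let go, and a damped spring swings it fully open in about 5 s; swing it down (about 3 N at the edge), press to the stop and let go, and it is latched. A press short of the stop changes nothing
- press_pad (a point): centre of the upper face of the ribbed grey press pad, 22 x 60 mm, in the middle of the lid's front rim, 184 mm from the hinge and 8 mm above the lid's middle plane (it moves with the lid; x and y along the lid, z out of its outer face)
- lid_hinge (a point): a point on the lid's hinge axis (along the chiller's y), at x 85, y 42.5 mm from the chiller's origin, in the middle of the lid's width, 87 mm above the bench; the lid is 12 mm thick, centred on this height when shut, and 236 mm wide
- lid_edge (a point): middle of the lid's free front edge, 201 mm from the hinge (moves with the lid; about 277 mm above the bench and 65 mm behind the hinge when the lid is open); behind the pad a 14 mm wide steel striker stands 32 mm out of the lid's inner face
- slider (a joint): position of the chiller's temperature slider along its slot, m: 0 at the front end (nearest the robot), 0.09 at the far end; it moves along the chiller's x axis, stays where it is left, and takes about 2 N to move. It points at the long tick at 0.060
- slider_grip (a point): centre of the slider's black grip, 16 mm (along the slot) by 22 mm (across it) by 20 mm high, with a white pointer line across its top; the panel under it is 10 mm below this point; it runs along the line y = -120 mm of the chiller, from x = -60 mm at slider value 0
- long_tick (a point): centre of the one long, thick tick of the scale on the right of the slot seen from the robot (21 mm long where the others are 6 mm, one every 10 mm), 75 mm above the bench and 25 mm to the side of the slider's line; the slider is set when its pointer line is level with this tick along the chiller's x
- board: ivory plastic board, 200 (x) x 190 (y) x 12 mm, lying fixed on the bench to one side of the chiller, left or right; origin at the centre of its underside. The warm blocks lie on it
- tray: shallow stainless tray, 180 (x) x 160 (y) mm outside with a rim 12 mm high and walls and floor 3 mm thick, fixed on the bench on the other side of the chiller from the board; origin at the centre of its underside
- block0_mid (a point): warm block (two to four of them are there, on the board, wax up): a paraffin tissue block on its white plastic cassette, 40 x 28 x 16 mm overall (cassette 40 x 28 mm and 7 mm thick, wax 33 x 25 mm and 9 mm thick on top), about 30 g; the point is its centre, 8 mm above what it lies on; its x axis runs along the 40 mm side, z out of the wax face
- block1_mid (a point): warm block (two to four of them are there, on the board, wax up): a paraffin tissue block on its white plastic cassette, 40 x 28 x 16 mm overall (cassette 40 x 28 mm and 7 mm thick, wax 33 x 25 mm and 9 mm thick on top), about 30 g; the point is its centre, 8 mm above what it lies on; its x axis runs along the 40 mm side, z out of the wax face
- block2_mid (a point): warm block (two to four of them are there, on the board, wax up): a paraffin tissue block on its white plastic cassette, 40 x 28 x 16 mm overall (cassette 40 x 28 mm and 7 mm thick, wax 33 x 25 mm and 9 mm thick on top), about 30 g; the point is its centre, 8 mm above what it lies on; its x axis runs along the 40 mm side, z out of the wax face
- block3_mid (a point): warm block (two to four of them are there, on the board, wax up): a paraffin tissue block on its white plastic cassette, 40 x 28 x 16 mm overall (cassette 40 x 28 mm and 7 mm thick, wax 33 x 25 mm and 9 mm thick on top), about 30 g; the point is its centre, 8 mm above what it lies on; its x axis runs along the 40 mm side, z out of the wax face
- cold_block_mid (a point): the cold block, the only one that is in the chiller at the start: a paraffin tissue block on its white plastic cassette, 40 x 28 x 16 mm overall (cassette 40 x 28 mm and 7 mm thick, wax 33 x 25 mm and 9 mm thick on top), about 30 g; the point is its centre, 8 mm above what it lies on; its x axis runs along the 40 mm side, z out of the wax face
- spray: bystander: a capped bottle, 60 mm across and 150 mm tall; origin at the centre of its base
- slide_box: bystander: a flat closed slide box, 86 x 100 x 32 mm; origin at the centre of its underside
- brush_pot: bystander: a white pot, 64 mm across and 80 mm tall; origin at the centre of its base
Not all that is in view belongs to the job. What is shaped like the part that bears block1_mid but orange is not meant.

How it is judged:
On the way, in this order (a step that is already met when the one before it is completed fails the run):
1. the lid is freed by a press and swings open (value of joint lid above 1.5 rad), for 0.2 s.
2. the cold block lies in the tray and every warm block lies flat on the cold plate (x of cold_block_mid in the frame of tray between -0.078 and 0.078 m and y of cold_block_mid in the frame of tray between -0.068 and 0.068 m and z of cold_block_mid in the frame of tray between 0.005 and 0.0155 m and angle between the z axis of cold_block_mid and the z axis of tray, either way round below 0.2 rad and x of block0_mid in the frame of plate between -0.07 and 0.07 m and y of block0_mid in the frame of plate between -0.1 and 0.1 m and z of block0_mid in the frame of plate between 0.003 and 0.012 m and angle between the z axis of each of block0_mid, block1_mid, block2_mid, block3_mid and the z axis of plate, either way round below 0.2 rad and x of block1_mid in the frame of plate between -0.07 and 0.07 m and y of block1_mid in the frame of plate between -0.1 and 0.1 m and z of block1_mid in the frame of plate between 0.003 and 0.012 m and x of block2_mid in the frame of plate between -0.07 and 0.07 m and y of block2_mid in the frame of plate between -0.1 and 0.1 m and z of block2_mid in the frame of plate between 0.003 and 0.012 m and x of block3_mid in the frame of plate between -0.07 and 0.07 m and y of block3_mid in the frame of plate between -0.1 and 0.1 m and z of block3_mid in the frame of plate between 0.003 and 0.012 m), for 0.2 s.
At the end, for the whole second after the job is handed in: The lid is latched shut by itself (below 0.02 rad), every warm block lies flat (either face up, within 0.2 rad) on the cold plate inside the chamber, the cold block lies flat in the steel tray, all at rest, and the slider's pointer is within 4 mm of the long tick (all of step 2 and linear speed of each of block0, block1, block2, block3, cold_block below 0.02 m/s and value of joint lid below 0.02 rad and velocity of joint lid below 0.05 rad/s and value of joint slider between 0.056 and 0.064 m); the robot touches nothing.
It fails at once if the bottle is pushed out of its place or tipped (distance of spray from where it was at the start of the episode above 0.03 m or angle between spray's own z axis and vertical above 0.4 rad).
It fails at once if the slide box is pushed out of its place or tipped (distance of slide_box from where it was at the start of the episode above 0.03 m or angle between slide_box's own z axis and vertical above 0.4 rad).
It fails at once if the pot is pushed out of its place or tipped (distance of brush_pot from where it was at the start of the episode above 0.03 m or angle between brush_pot's own z axis and vertical above 0.4 rad).
Of block0, block1, block2, block3 only 2 to 4 are there at a start; the rules pass over those that are not, and their reading is None.
At some moment in a run one of block0, block1, block2, block3, cold_block may be knocked a few centimetres aside while the robot is not near it.
Once in a run the grip may slacken for a moment while it holds something.
It also fails if it takes over 210 s, if anything falls off the work surface, if the arm or the gripper's body presses on something with over 40 N, if the wrist force passes 120 N, or if a joint passes its speed limit or range.

### The arm

A 7-joint arm with a two-finger parallel gripper is mounted at the origin on the work surface. World frame = base frame: x ahead of the robot, y to its left, z up, the work surface at z = 0. Lengths are in m, angles in rad, forces in N, time in s.
With the tool pointing down it reaches from about 0.4 to 0.85 m from the base axis. Payload 10.4 kg.
Tool frame: the origin (TCP) lies between the finger pads; the fingertips stand 11 mm ahead of it and the grasp point (between the pads) lies 8 mm behind it (r.tcp_to_tips is the distance from the TCP to the fingertips, in m); z points along the fingers, y is the line along which they close (so a half turn about z gives the same grasp; the last joint's range is limited). The gripper opens to 87 mm and grips with 3 to 60 N. Pads are 19 mm wide; open, the fingers measure 117 mm over their backs; the gripper's body (75 mm by 190 mm) begins 51 mm behind the grasp point.
Start: joints at [-1.227, 0.332, -0.065, 1.46, 0.022, 1.35, -0.088], TCP at [0.224, 0.583, 0.234] pointing down, gripper open.
Joint ranges: [-2.6, 2.6], [-0.5, 2.12], [-1.47, 1.34], [0.16, 2.42], [-1.27, 4.41], [0.06, 2.06], [-2.6, 2.6]. Speed limits (rad/s): [2.22, 2.22, 2.79, 2.79, 3.14, 3.14, 3.14].

### API

Orientations are given as a unit quaternion [x, y, z, w].
In Python, from bench import r gives the robot as it stands. The module is installed in compiled form; this text tells all that it offers.
- The arm moves only by the shell command python3 -m crank 'ROWS' [FORCE]. ROWS is JSON, a list of rows, each an object of numbers: "claw": the closure, from -1 (fully open) to 1 (shut); "dx", "dy", "dz": the shift along the tool's x, y, z each as a share of 3 cm, from -1 to 1; "ax", "ay", "az": the turn, a rotation vector about the tool's x, y, z each as a share of 6 degrees, from -1 to 1. A call has 1 to 8 rows; each row shifts and turns the commanded pose from where the row before left it, along the tool's axes as they then stand; what a row does not reach is not made up. A row lasts 1/12 s, in which the tool goes at most 41.7 mm and 7.16 degrees, less where a joint would pass 70% of its speed; a pose out of reach is approached as far as the arm can. A call with a number of a shift or a turn outside -1 to 1 is refused whole. A call with a gripper value outside its range is refused whole. The fingers move at their own pace and stop on an object; FORCE is the grip in N (left out, the last holds). Time passes only in rows, so rows that do not move let the fingers close. It gives the time, the measured TCP pose, the force, the opening and the grip force at its end, in the units of the state.
- r.read_state(): the state, without advancing time (a new reading comes with each control period).
- r.camera(name): name is "side" or "top"; returns a dict with "color" (384x512x3 uint8, red, green, blue), "mtx" (3x3 intrinsics, pixels), "R" (3x3) and "t" (3): a world point X has camera coordinates R X + t. Camera axes: x right, y down, z forward; pixel columns grow to the right and rows downward; lengths in m; the calibration is good to about 2 mm. A picture is of the moment at which its call begins. There is no depth.
- r.close_job(): hands the job in; it is judged then, once.
The state is a dict: "time": time; "joint_positions": joint angles; "joint_vel": joint speeds; "joint_torque": joint torques, N m; "ee_pos": TCP position; "eef_rot": TCP orientation; "ft_force": force on the tool from outside, world axes, zero at the start; "torque": the same for the moment, N m; "width": finger opening in m; "grip_force": force on a finger pad.
Only numpy, scipy, OpenCV 4.12 (cv2) and the standard library are available. Lean on these libraries where they do the work, as an engineer would, in place of code of your own. Each camera call takes 0.05 s, during which the arm holds its last target. There are 200 camera calls.

## Working session

There is one attempt and no reset: what is moved stays moved. The work goes in short steps, Python scripts to look and compute and a shell command to move; the robot and the scene stay as the last step left them, time stands still between calls to the robot, and variables do not carry over. Pictures are saved under pics/ and viewed, at most 14 in all, crops included, and the job is handed in when it is done.

```bash
mkdir -p pics
python3 - <<'E'
from bench import r
import cv2,numpy as np
for n in("top","side"):
    c=r.camera(n); cv2.imwrite(f"pics/{n}0.png",cv2.resize(c["color"][:,:,::-1],(800,600),interpolation=cv2.INTER_CUBIC))
    print(n,c["mtx"].round(1).tolist(),c["R"].round(3).tolist(),c["t"].round(3).tolist())
s=r.read_state();print({k:np.round(v,3).tolist() for k,v in s.items()},r.tcp_to_tips)
E
```

```text
top [[401.5, 0.0, 247.2], [0.0, 401.5, 195.8], [0.0, 0.0, 1.0]] [[-0.028, -1.0, -0.011], [-0.991, 0.029, -0.129], [0.13, 0.007, -0.992]] [-0.027, 0.562, 1.174]
side [[438.5, 0.0, 264.6], [0.0, 438.5, 194.9], [0.0, 0.0, 1.0]] [[0.695, -0.719, 0.004], [-0.352, -0.345, -0.87], [0.627, 0.603, -0.493]] [-0.443, 0.264, 1.333]
{'time': 0.1, 'joint_positions': [-1.227, 0.333, -0.065, 1.461, 0.022, 1.35, -0.089], 'joint_vel': [0.002, -0.002, 0.001, -0.002, -0.0, 0.001, 0.002], 'joint_torque': [0.0, -62.455, 0.024, -39.072, -0.062, 0.037, 0.0], 'ee_pos': [0.224, 0.583, 0.233], 'eef_rot': [0.182, 0.983, -0.001, -0.0], 'ft_force': [-0.232, -0.086, -0.412], 'torque': [-0.053, 0.035, 0.016], 'grip_force': 0.0, 'width': 0.087} 0.011
```

View pics/top0.png

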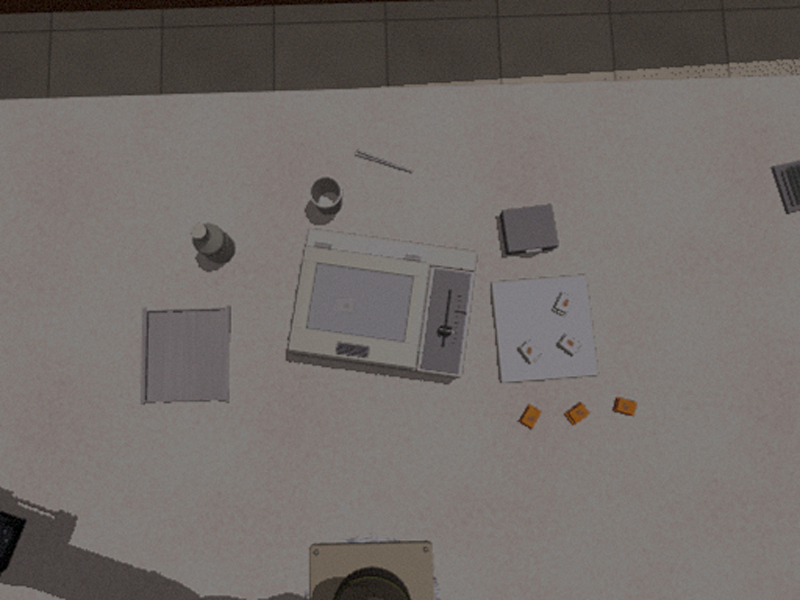

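View pics/side0.png

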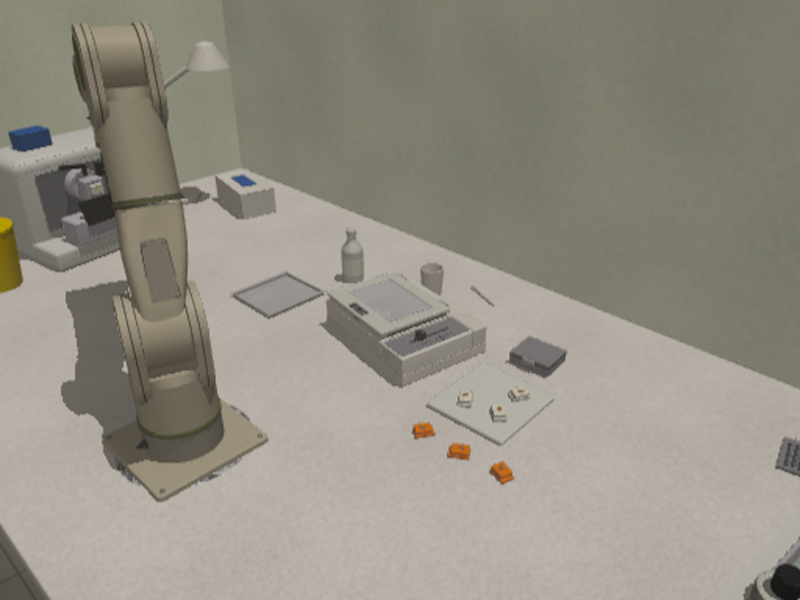

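The top view shows the chiller in the middle (rows 230–380), the tray left at (187,355), and three warm blocks on the board to the right at about (563,303), (569,344) and (529,350). Orange decoys lie below the board. Next I'll zoom in.

```bash
cat > h.py <<'E'
from bench import r
import cv2,numpy as np
from scipy.spatial.transform import Rotation as Rn
def back(c,u,v,z):
    d=c["R"].T@np.linalg.inv(c["mtx"])@[u,v,1]; o=-c["R"].T@c["t"]
    return o+d*(z-o[2])/d[2]
def px(c,X):
    p=c["mtx"]@(c["R"]@np.asarray(X)+c["t"]); return p[:2]/p[2]
def crop(c,x0,y0,x1,y1,s,f):
    cv2.imwrite(f,cv2.convertScaleAbs(cv2.resize(c["color"][y0:y1,x0:x1,::-1],None,fx=s,fy=s,interpolation=cv2.INTER_CUBIC),alpha=1.5))
def toolrel(pos,yaw):
    """move from measured pose to world pos, tool down with tool x at world angle yaw; gives shares"""
    s=r.read_state(); R=Rn.from_quat(s["eef_rot"]); 
    print("d(units 3cm)",(R.inv().apply(np.array(pos)-s["ee_pos"])/0.03).round(2),"tool x yaw",np.degrees(np.arctan2(*R.as_matrix()[[1,0],0])).round(1))
    T=Rn.from_matrix(np.array([[np.cos(yaw),np.sin(yaw),0],[np.sin(yaw),-np.cos(yaw),0],[0,0,-1]]))
    print("rot(units 6deg)",(np.degrees((R.inv()*T).as_rotvec())/6).round(2))
E
python3 - <<'E'
from h import *
c=r.camera("top")
crop(c,180,140,310,248,6,"pics/t1.png"); crop(c,305,165,415,245,7,"pics/t2.png")
E
```

```text
(no output)
```

View pics/t1.png

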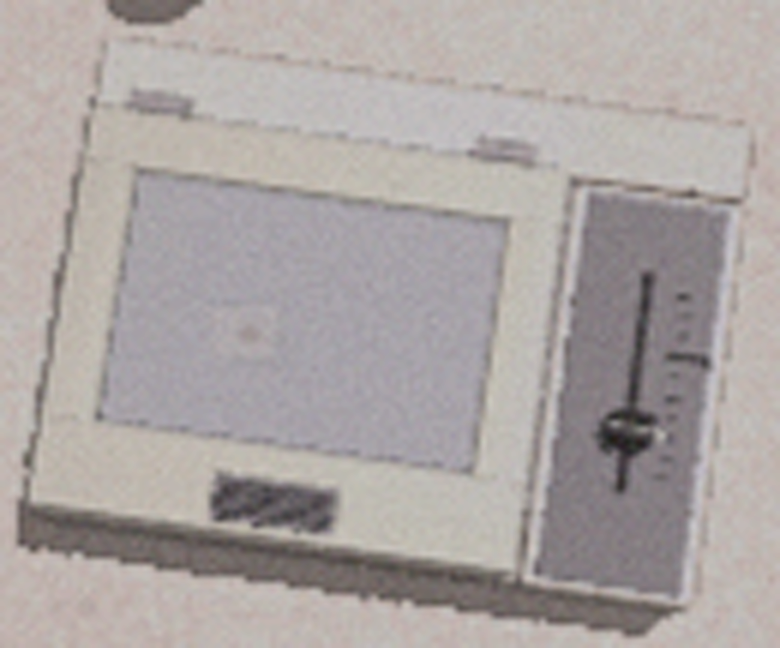

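View pics/t2.png

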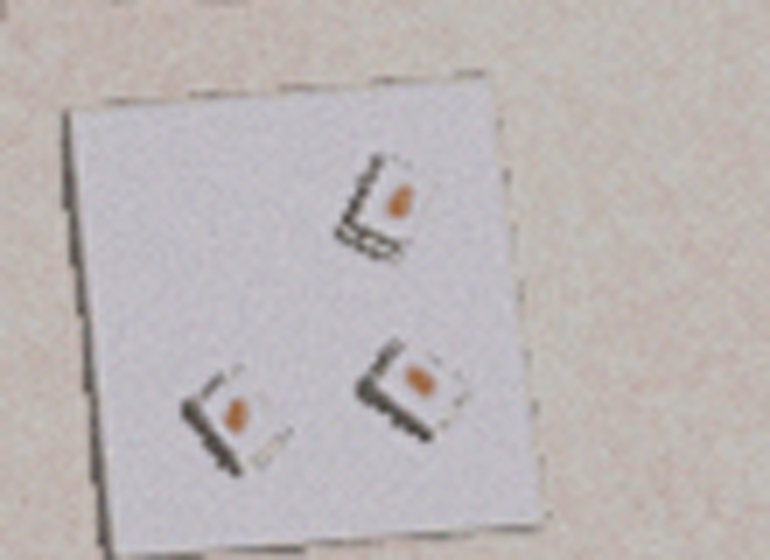

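The chiller crop shows the pad centre at (274,503), the long tick at (688,358) and the lid's front corners at (30,500) and (522,580). Slider grip sits at (630,433), and slot midpoint is about (635,382). The second crop shows three blocks, around (385,210), (410,390) and (235,415).

Run:
```python
from h import *
from scipy.optimize import least_squares
c=r.camera("top")
P=np.array([[-.099,.0425,.095],[0,-.145,.075],[-.116,.1605,.093],[-.116,-.0755,.093],[-.015,-.12,.075]])
U=np.array([[274,503],[688,358],[30,500],[522,580],[635,382]])/6+[180,140]
def W(p,P):
    a=p[2];return np.c_[p[0]+np.cos(a)*P[:,0]-np.sin(a)*P[:,1],p[1]+np.sin(a)*P[:,0]+np.cos(a)*P[:,1],P[:,2]]
f=lambda p:np.ravel([px(c,w) for w in W(p,P)]-U)
s=least_squares(f,[.6,0,0]);print("chiller",s.x,s.fun.round(2))
for n,u in(("tip",(630,433)),): print("slider",back(c,u[0]/6+180,u[1]/6+140,.095))
k=W(s.x,np.array([[-.099,.0425,.095],[-.01,.0425,.034],[-.06,-.12,.085],[0,-.12,.085]]));print(k.round(4))
print("tray",[back(c,u*.64,v*.64,.012).round(3) for u,v in((147,309),(230,307),(143,403),(229,402))])
np.save("chiller.npy",s.x)
im=np.mean([r.camera("top")["color"].astype(float) for _ in range(8)],0)
q=im[180:240,325:375].mean(2);q=np.clip((q-q.min())/(q.max()-q.min())*255,0,255).astype(np.uint8)
q=im[180:240,325:377];q=np.clip((q-70)*255/(np.percentile(q,99.5)-70),0,255).astype(np.uint8)
cv2.imwrite("pics/t3.png",cv2.resize(q[:,:,::-1],None,fx=10,fy=10,interpolation=cv2.INTER_CUBIC))
```

```text
chiller [ 0.56436674 -0.03989945 -0.17419674] [ 0.4   0.01  0.68  0.24 -0.7   0.46 -0.66 -0.8   0.3   0.08]
slider [ 0.50262826 -0.14947347  0.095     ]
[[ 0.4742  0.0191  0.095 ]
 [ 0.5619  0.0037  0.034 ]
 [ 0.4845 -0.1477  0.085 ]
 [ 0.5436 -0.1581  0.085 ]]
tray [array([0.572, 0.43 , 0.012]), array([0.571, 0.266, 0.012]), array([0.388, 0.434, 0.012]), array([0.385, 0.267, 0.012])]
```

View pics/t3.png

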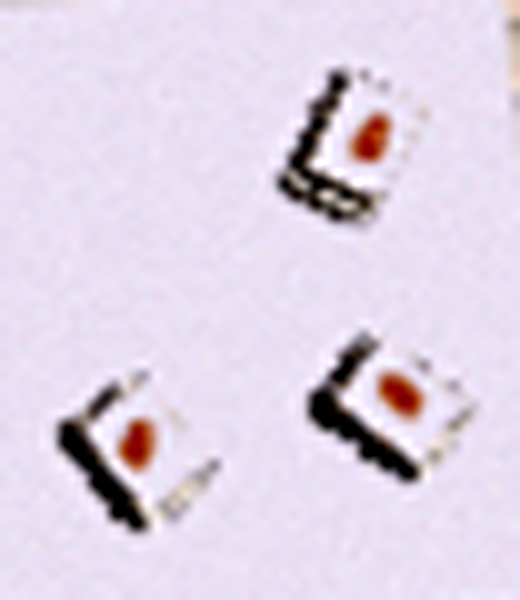

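```bash
cat >> h.py <<'E'
def ch(x,y,z=0):
    p=np.load("chiller.npy");a=p[2];return np.array([p[0]+np.cos(a)*x-np.sin(a)*y,p[1]+np.sin(a)*x+np.cos(a)*y,z])
E
python3 - <<'E'
from h import *
c=r.camera("top")
for n,q in dict(A=[(283,183),(340,72),(425,110),(375,210)],B=[(312,405),(415,478),(472,405),(362,340)],C=[(62,432),(140,525),(218,465),(140,375)]).items():
    w=np.array([back(c,u/10+325,v/10+180,.018) for u,v in q]);l=w[1]-w[0]+w[2]-w[3];print(n,w.mean(0).round(3),np.degrees(np.arctan2(l[1],l[0])).round(1))
toolrel([.474,.019,.16],np.radians(170))
E
```

```text
A [ 0.557 -0.389  0.018] -29.9
B [ 0.476 -0.394  0.018] -125.3
C [ 0.466 -0.318  0.018] -142.2
d(units 3cm) [-14.52 -14.58   2.45] tool x yaw 159.0
rot(units 6deg) [ 0.   -0.   -1.84]
```

```bash
python3 -m crank '[{"claw":1,"dx":-0.7,"dy":-0.7},{"claw":1,"dx":-0.7,"dy":-0.7},{"claw":1,"dx":-0.7,"dy":-0.7},{"claw":1,"dx":-0.7,"dy":-0.7},{"claw":1,"dx":-0.7,"dy":-0.7},{"claw":1,"dx":-0.7,"dy":-0.7},{"claw":1,"dx":-0.7,"dy":-0.7},{"claw":1,"dx":-0.7,"dy":-0.7}]' 20
python3 -m crank '[{"claw":1,"dx":-0.7,"dy":-0.7},{"claw":1,"dx":-0.7,"dy":-0.7},{"claw":1,"dx":-0.7,"dy":-0.7},{"claw":1,"dx":-0.7,"dy":-0.7},{"claw":1,"dx":-0.7,"dy":-0.7},{"claw":1,"dx":-0.7,"dy":-0.7},{"claw":1,"dx":-0.7,"dy":-0.7},{"claw":1,"dx":-0.7,"dy":-0.7}]'
python3 -m crank '[{"claw":1,"dx":-0.7,"dy":-0.7},{"claw":1,"dx":-0.7,"dy":-0.7},{"claw":1,"dx":-0.7,"dy":-0.7},{"claw":1,"dx":-0.7,"dy":-0.7},{"claw":1,"az":-0.9},{"claw":1,"az":-0.9},{"claw":1},{"claw":1}]'
python3 -c "
from h import *
toolrel([.474,.019,.11],np.radians(170));print(r.read_state()['joint_positions'])"
```

```text
d(units 3cm) [-14.52 -14.58   4.12] tool x yaw 159.0
rot(units 6deg) [ 0.   -0.   -1.84]
[-1.22661685  0.33214794 -0.064714    1.4600888   0.0215902   1.34993046
 -0.08850836]invalid input at $[0]: expected keys claw, dx, dy, dz, ax, ay, az
invalid input at $[0]: expected keys claw, dx, dy, dz, ax, ay, az
invalid input at $[0]: expected keys claw, dx, dy, dz, ax, ay, az
```

```bash
python3 -m crank '[{"claw":1,"dx":-0.9,"dy":-0.9,"dz":0,"ax":0,"ay":0,"az":0},{"claw":1,"dx":-0.9,"dy":-0.9,"dz":0,"ax":0,"ay":0,"az":0},{"claw":1,"dx":-0.9,"dy":-0.9,"dz":0,"ax":0,"ay":0,"az":0},{"claw":1,"dx":-0.9,"dy":-0.9,"dz":0,"ax":0,"ay":0,"az":0},{"claw":1,"dx":-0.9,"dy":-0.9,"dz":0,"ax":0,"ay":0,"az":0},{"claw":1,"dx":-0.9,"dy":-0.9,"dz":0,"ax":0,"ay":0,"az":0},{"claw":1,"dx":-0.9,"dy":-0.9,"dz":0,"ax":0,"ay":0,"az":0},{"claw":1,"dx":-0.9,"dy":-0.9,"dz":0,"ax":0,"ay":0,"az":0}]' 20
python3 -m crank '[{"claw":1,"dx":-0.9,"dy":-0.9,"dz":0,"ax":0,"ay":0,"az":0},{"claw":1,"dx":-0.9,"dy":-0.9,"dz":0,"ax":0,"ay":0,"az":0},{"claw":1,"dx":-0.9,"dy":-0.9,"dz":0,"ax":0,"ay":0,"az":0},{"claw":1,"dx":-0.9,"dy":-0.9,"dz":0,"ax":0,"ay":0,"az":0},{"claw":1,"dx":-0.9,"dy":-0.9,"dz":0,"ax":0,"ay":0,"az":0},{"claw":1,"dx":-0.9,"dy":-0.9,"dz":0,"ax":0,"ay":0,"az":0},{"claw":1,"dx":-0.9,"dy":-0.9,"dz":0,"ax":0,"ay":0,"az":0},{"claw":1,"dx":0,"dy":0,"dz":0,"ax":0,"ay":0,"az":-1}]'
python3 -m crank '[{"claw":1,"dx":0,"dy":0,"dz":0,"ax":0,"ay":0,"az":-0.8},{"claw":1,"dx":0,"dy":0,"dz":0,"ax":0,"ay":0,"az":0}]'
python3 -c "
from h import *
toolrel([.474,.019,.11],np.radians(170));print(r.read_state()['joint_positions'])"
```

```text
time: 1.32
ee_pos: [0.3487, 0.3026, 0.2338]
eef_rot: [0.182, 0.983, 0.0, 0.0]
ft_force: [0.9, 0.7, 0.6]
width: 0.0417
grip_force: 0.0
time: 1.98
ee_pos: [0.4591, 0.0529, 0.2341]
eef_rot: [0.136, 0.991, -0.0, 0.001]
ft_force: [-0.0, -0.8, -0.3]
width: 0.0008
grip_force: 0.0
time: 2.15
ee_pos: [0.4571, 0.0596, 0.2337]
eef_rot: [0.088, 0.996, 0.0, 0.0]
ft_force: [0.1, -0.1, -0.3]
width: 0.0008
grip_force: 0.0
d(units 3cm) [-0.79 -1.23  4.12] tool x yaw 169.9
rot(units 6deg) [ 0.    0.   -0.01]
[-0.67202894 -0.05715642  0.43194416  1.89331314  0.02452149  1.29993076
  1.14772617]
```

```bash
python3 -m crank '[{"claw":1,"dx":-0.4,"dy":-0.6,"dz":0.8,"ax":0,"ay":0,"az":0},{"claw":1,"dx":-0.4,"dy":-0.6,"dz":0.8,"ax":0,"ay":0,"az":0},{"claw":1,"dx":0,"dy":0,"dz":0.8,"ax":0,"ay":0,"az":0},{"claw":1,"dx":0,"dy":0,"dz":0.8,"ax":0,"ay":0,"az":0},{"claw":1,"dx":0,"dy":0,"dz":0.8,"ax":0,"ay":0,"az":0},{"claw":1,"dx":0,"dy":0,"dz":0,"ax":0,"ay":0,"az":0}]'
python3 -m crank '[{"claw":1,"dx":0,"dy":0,"dz":0.1,"ax":0,"ay":0,"az":0},{"claw":1,"dx":0,"dy":0,"dz":0.1,"ax":0,"ay":0,"az":0},{"claw":1,"dx":0,"dy":0,"dz":0.1,"ax":0,"ay":0,"az":0},{"claw":1,"dx":0,"dy":0,"dz":0.1,"ax":0,"ay":0,"az":0},{"claw":1,"dx":0,"dy":0,"dz":0,"ax":0,"ay":0,"az":0}]'
```

```text
time: 2.65
ee_pos: [0.4716, 0.0205, 0.1098]
eef_rot: [0.09, 0.996, -0.001, -0.003]
ft_force: [-0.2, 0.0, 0.2]
width: 0.0007
grip_force: 0.0
time: 3.07
ee_pos: [0.4749, 0.0209, 0.102]
eef_rot: [0.089, 0.996, 0.0, 0.001]
ft_force: [0.1, 0.9, 0.8]
width: 0.0004
grip_force: 1.0
```

```bash
python3 -m crank '[{"claw":1,"dx":0,"dy":0,"dz":0.1,"ax":0,"ay":0,"az":0},{"claw":1,"dx":0,"dy":0,"dz":0,"ax":0,"ay":0,"az":0}]'
python3 -m crank '[{"claw":1,"dx":0,"dy":0,"dz":0.1,"ax":0,"ay":0,"az":0},{"claw":1,"dx":0,"dy":0,"dz":0,"ax":0,"ay":0,"az":0}]'
```

```text
time: 3.23
ee_pos: [0.4748, 0.0208, 0.099]
eef_rot: [0.089, 0.996, 0.0, 0.001]
ft_force: [-0.4, 1.1, 5.2]
width: 0.0006
grip_force: 3.0
time: 3.4
ee_pos: [0.475, 0.0209, 0.0966]
eef_rot: [0.089, 0.996, 0.001, 0.001]
ft_force: [-4.9, 1.2, 15.7]
width: 0.0003
grip_force: 7.9
```

```bash
python3 -m crank '[{"claw":1,"dx":0.3,"dy":0,"dz":-0.9,"ax":0,"ay":0,"az":0},{"claw":1,"dx":0.5,"dy":0,"dz":-1,"ax":0,"ay":0,"az":0},{"claw":0,"dx":0.6,"dy":0.7,"dz":-1,"ax":0,"ay":0,"az":0},{"claw":0,"dx":0.6,"dy":0.9,"dz":-1,"ax":0,"ay":0,"az":0},{"claw":0,"dx":0,"dy":1,"dz":-1,"ax":0,"ay":0,"az":0},{"claw":0,"dx":0,"dy":1,"dz":-0.5,"ax":0,"ay":0,"az":0},{"claw":0,"dx":0,"dy":1,"dz":0,"ax":0,"ay":0,"az":0},{"claw":0,"dx":0,"dy":1,"dz":0,"ax":0,"ay":0,"az":0}]'
for i in 1 2 3 4 5 6 7; do python3 -m crank '[{"claw":0,"dx":0,"dy":0,"dz":0,"ax":0,"ay":0,"az":0},{"claw":0,"dx":0,"dy":0,"dz":0,"ax":0,"ay":0,"az":0},{"claw":0,"dx":0,"dy":0,"dz":0,"ax":0,"ay":0,"az":0},{"claw":0,"dx":0,"dy":0,"dz":0,"ax":0,"ay":0,"az":0},{"claw":0,"dx":0,"dy":0,"dz":0,"ax":0,"ay":0,"az":0},{"claw":0,"dx":0,"dy":0,"dz":0,"ax":0,"ay":0,"az":0},{"claw":0,"dx":0,"dy":0,"dz":0,"ax":0,"ay":0,"az":0},{"claw":0,"dx":0,"dy":0,"dz":0,"ax":0,"ay":0,"az":0}]'>/dev/null; done
python3 - <<'E'
from h import *
print(r.read_state()["time"],r.read_state()["ee_pos"],r.read_state()["width"])
ims=[r.camera("top") for _ in range(5)]
c=ims[0];c["color"]=np.mean([i["color"] for i in ims],0).astype(np.uint8)
crop(c,180,130,420,260,3.3,"pics/t4.png")
E
```

```text
time: 4.07
ee_pos: [0.446, 0.1959, 0.2566]
eef_rot: [0.089, 0.996, 0.001, 0.001]
ft_force: [0.2, -0.2, -0.5]
width: 0.0328
grip_force: 0.0
8.7333 [0.44556563 0.19423111 0.25529493] 0.04365305676121451
```

View pics/t4.png

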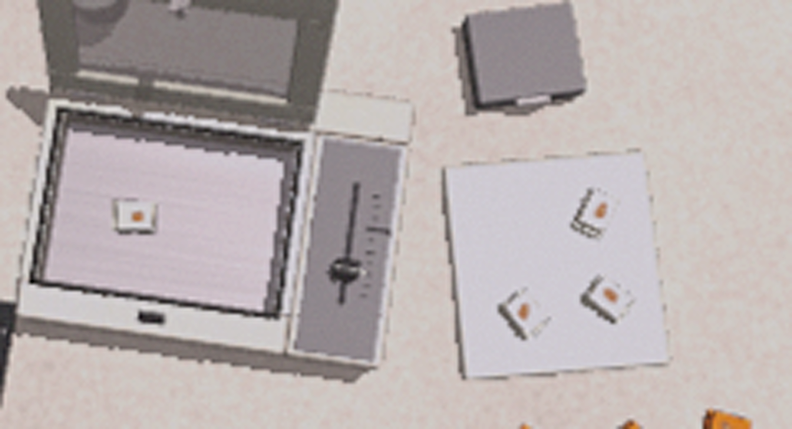

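The lid is open. The cold block lies on the plate at crop (135,216), its long side roughly along the image horizontal; the three board blocks are unmoved.

Run:
```python
from h import *
ims=[r.camera("top") for _ in range(6)]
c=ims[0];m=np.mean([i["color"] for i in ims],0)
x0,y0=205,182
q=m[y0:y0+28,x0:x0+32]
g=q.mean(2); print(np.round(g[:, :]).astype(int)[3:24:1,4:26])
b=cv2.resize((g).astype(np.float32),None,fx=8,fy=8,interpolation=cv2.INTER_CUBIC)
p=np.load("chiller.npy")
for th in (1.05,1.08,1.12):
    k=(b>np.median(g)*th).astype(np.uint8); cs,_=cv2.findContours(k,cv2.RETR_EXTERNAL,2); a=max(cs,key=cv2.contourArea)
    B=cv2.boxPoints(cv2.minAreaRect(a))
    w=np.array([back(c,(u+.5)/8-.5+x0,(v+.5)/8-.5+y0,.046) for u,v in B]);e=w[1]-w[0];f=w[2]-w[1]
    d=w.mean(0)[:2]-p[:2];a_=p[2]
    print(th,w.mean(0).round(4),[(np.linalg.norm(t).round(4),np.degrees(np.arctan2(t[1],t[0])).round(1)) for t in(e,f)],"chiller frame",(np.cos(a_)*d[0]+np.sin(a_)*d[1]).round(3),(-np.sin(a_)*d[0]+np.cos(a_)*d[1]).round(3))
```

```text
[[126 126 127 126 128 128 127 127 128 129 128 128 129 129 128 129 129 129
  130 131 131 131]
 [129 129 128 129 129 128 129 128 129 129 128 128 129 129 129 129 129 129
  130 130 130 130]
 [130 129 129 129 129 129 130 129 130 130 128 128 128 130 129 130 130 131
  131 131 131 129]
 [127 128 129 129 129 129 130 131 131 131 133 132 131 130 130 130 129 130
  129 132 129 130]
 [125 124 124 124 124 126 127 128 128 129 132 131 131 132 132 132 133 133
  134 132 132 132]
 [127 127 128 127 122 106 104 120 114 103 103 104 110 127 128 127 130 131
  132 132 133 132]
 [126 127 128 129 124 104 117 135 132 128 127 129 130 134 136 134 136 131
  127 127 128 130]
 [126 126 125 127 123 100 103 140 137 138 139 138 138 138 138 138 138 126
  109 131 130 129]
 [128 128 128 128 123  97  97 139 136 136 138 138 136 130 138 138 136 125
  113 133 132 130]
 [130 128 129 130 126 102  93 140 136 137 132 111  94  98 125 137 134 119
  113 131 132 131]
 [128 128 128 130 128 104  92 138 136 137 128  88  79  84 113 139 133 108
  110 132 130 131]
 [126 128 127 128 131 118  97 139 135 137 129  93  79  92 119 140 130  93
  1
[... 566 characters left out ...]
29 131]
 [128 129 130 130 129 130 129 130 130 130 130 129 130 129 130 130 130 131
  130 130 130 130]
 [128 126 128 128 130 130 131 130 131 131 132 130 130 131 130 130 130 130
  130 130 130 131]
 [124 126 125 126 127 127 128 129 129 130 129 130 131 130 132 131 131 132
  131 130 130 129]]
1.05 [0.5653 0.0371 0.046 ] [(np.float64(0.0285), np.float64(-91.7)), (np.float64(0.0219), np.float64(178.8))] chiller frame -0.012 0.076
1.08 [0.5649 0.0375 0.046 ] [(np.float64(0.027), np.float64(-91.7)), (np.float64(0.0204), np.float64(178.8))] chiller frame -0.013 0.076
1.12 [0.556  0.0356 0.046 ] [(np.float64(0.0191), np.float64(-91.7)), (np.float64(0.0011), np.float64(178.8))] chiller frame -0.021 0.073
```

Run:
```python
from h import *
c=r.camera("top");w=back(c,220.8,195.4,.040);print(w)
toolrel([w[0],w[1],.15],np.pi)
```

```text
[0.56353937 0.03649454 0.04      ]
d(units 3cm) [-4.8  -4.48  3.51] tool x yaw 169.8
rot(units 6deg) [ 0.   0.  -1.7]
```

```bash
python3 -m crank '[{"claw":-0.4,"dx":-0.8,"dy":-0.75,"dz":0,"ax":0,"ay":0,"az":0},{"claw":-0.4,"dx":-0.8,"dy":-0.75,"dz":0,"ax":0,"ay":0,"az":0},{"claw":-0.4,"dx":-0.8,"dy":-0.75,"dz":0,"ax":0,"ay":0,"az":0},{"claw":-0.4,"dx":-0.8,"dy":-0.75,"dz":0,"ax":0,"ay":0,"az":0},{"claw":-0.4,"dx":-0.8,"dy":-0.75,"dz":0,"ax":0,"ay":0,"az":0},{"claw":-0.4,"dx":-0.8,"dy":-0.75,"dz":0,"ax":0,"ay":0,"az":0},{"claw":-0.4,"dx":0,"dy":0,"dz":0.4,"ax":0,"ay":0,"az":-0.85},{"claw":-0.4,"dx":0,"dy":0,"dz":0.4,"ax":0,"ay":0,"az":-0.85}]'
python3 -m crank '[{"claw":-0.4,"dx":0,"dy":0,"dz":0.7,"ax":0,"ay":0,"az":0},{"claw":-0.4,"dx":0,"dy":0,"dz":0.7,"ax":0,"ay":0,"az":0},{"claw":-0.4,"dx":0,"dy":0,"dz":0.7,"ax":0,"ay":0,"az":0},{"claw":-0.4,"dx":0,"dy":0,"dz":0.7,"ax":0,"ay":0,"az":0},{"claw":-0.4,"dx":0,"dy":0,"dz":0,"ax":0,"ay":0,"az":0},{"claw":-0.4,"dx":0,"dy":0,"dz":0,"ax":0,"ay":0,"az":0}]'
python3 - <<'E'
from h import *
toolrel([.5635,.0365,.0465],np.pi)
crop(r.camera("side"),190,165,330,255,5.6,"pics/s1.png")
E
```

```text
time: 10.0
ee_pos: [0.5645, 0.0335, 0.2312]
eef_rot: [0.0, 1.0, -0.0, 0.001]
ft_force: [-1.4, 0.1, 0.5]
width: 0.0611
grip_force: 0.0
time: 10.5
ee_pos: [0.5628, 0.0357, 0.1469]
eef_rot: [0.0, 1.0, -0.0, -0.001]
ft_force: [0.9, 0.2, 0.7]
width: 0.0608
grip_force: 0.0
d(units 3cm) [-0.03  0.03  3.35] tool x yaw 180.0
rot(units 6deg) [-0.01 -0.02 -0.  ]
```

View pics/s1.png

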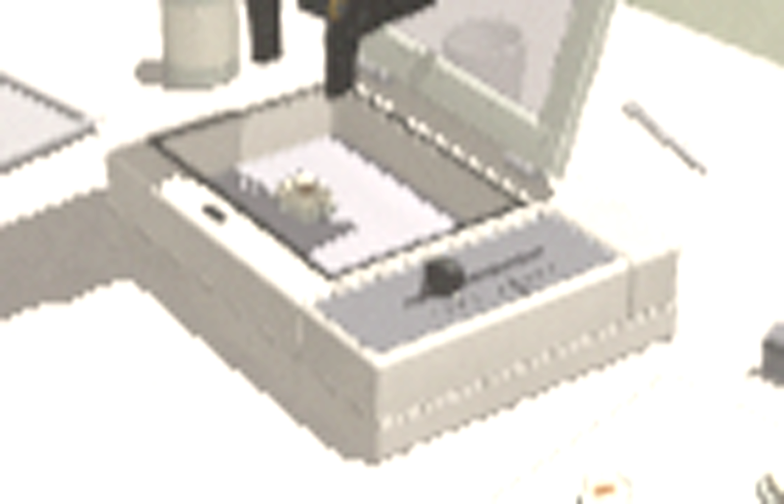

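The fingers stand above the block on both sides of it (crop (305,190)), so I'll go down and grip.

```bash
python3 -m crank '[{"claw":-0.4,"dx":0,"dy":0,"dz":0.8,"ax":0,"ay":0,"az":0},{"claw":-0.4,"dx":0,"dy":0,"dz":0.8,"ax":0,"ay":0,"az":0},{"claw":-0.4,"dx":0,"dy":0,"dz":0.8,"ax":0,"ay":0,"az":0},{"claw":-0.4,"dx":0,"dy":0,"dz":0.6,"ax":0,"ay":0,"az":0},{"claw":-0.4,"dx":0,"dy":0,"dz":0.25,"ax":0,"ay":0,"az":0},{"claw":-0.4,"dx":0,"dy":0,"dz":0,"ax":0,"ay":0,"az":0},{"claw":-0.4,"dx":0,"dy":0,"dz":0,"ax":0,"ay":0,"az":0}]' 20
python3 -m crank '[{"claw":0.6,"dx":0,"dy":0,"dz":0,"ax":0,"ay":0,"az":0},{"claw":0.6,"dx":0,"dy":0,"dz":0,"ax":0,"ay":0,"az":0},{"claw":0.6,"dx":0,"dy":0,"dz":0,"ax":0,"ay":0,"az":0},{"claw":0.6,"dx":0,"dy":0,"dz":0,"ax":0,"ay":0,"az":0},{"claw":0.6,"dx":0,"dy":0,"dz":0,"ax":0,"ay":0,"az":0},{"claw":0.6,"dx":0,"dy":0,"dz":-0.3,"ax":0,"ay":0,"az":0},{"claw":0.6,"dx":0,"dy":0,"dz":-0.3,"ax":0,"ay":0,"az":0}]' 20
```

```text
time: 11.13
ee_pos: [0.5643, 0.0359, 0.0512]
eef_rot: [0.0, 1.0, 0.0, 0.001]
ft_force: [-0.1, 0.5, -0.5]
width: 0.0609
grip_force: 0.0
time: 11.72
ee_pos: [0.563, 0.0357, 0.0682]
eef_rot: [0.0, 1.0, -0.0, -0.001]
ft_force: [-0.3, 0.2, 0.4]
width: 0.039
grip_force: 20.0
```

```bash
python3 -m crank '[{"claw":0.6,"dx":0,"dy":0,"dz":-0.8,"ax":0,"ay":0,"az":0},{"claw":0.6,"dx":0,"dy":0,"dz":-0.8,"ax":0,"ay":0,"az":0},{"claw":0.6,"dx":0.2,"dy":0,"dz":-0.8,"ax":0,"ay":0,"az":0},{"claw":0.6,"dx":0.6,"dy":0.4,"dz":-0.5,"ax":0,"ay":0,"az":0},{"claw":0.6,"dx":0.6,"dy":0.6,"dz":0,"ax":0,"ay":0,"az":0},{"claw":0.6,"dx":0.5,"dy":0.8,"dz":0,"ax":0,"ay":0,"az":0},{"claw":0.6,"dx":0.5,"dy":0.8,"dz":0,"ax":0,"ay":0,"az":0},{"claw":0.6,"dx":0.4,"dy":0.8,"dz":0,"ax":0,"ay":0,"az":0}]'
python3 -m crank '[{"claw":0.6,"dx":0,"dy":0.9,"dz":0,"ax":0,"ay":0,"az":0},{"claw":0.6,"dx":0,"dy":0.9,"dz":0,"ax":0,"ay":0,"az":0},{"claw":0.6,"dx":0,"dy":0.9,"dz":0,"ax":0,"ay":0,"az":0},{"claw":0.6,"dx":0,"dy":0.9,"dz":0,"ax":0,"ay":0,"az":0},{"claw":0.6,"dx":0,"dy":0.9,"dz":0,"ax":0,"ay":0,"az":0},{"claw":0.6,"dx":0,"dy":0.9,"dz":0,"ax":0,"ay":0,"az":0},{"claw":0.6,"dx":0,"dy":0.9,"dz":0,"ax":0,"ay":0,"az":0},{"claw":0.6,"dx":0,"dy":0.6,"dz":0,"ax":0,"ay":0,"az":0}]'
python3 -m crank '[{"claw":0.6,"dx":0,"dy":0,"dz":0,"ax":0,"ay":0,"az":0},{"claw":0.6,"dx":0,"dy":0,"dz":0,"ax":0,"ay":0,"az":0}]'
python3 -c "
from h import *
toolrel([.479,.349,.0195],np.pi)"
```

```text
time: 12.38
ee_pos: [0.4785, 0.1386, 0.156]
eef_rot: [0.0, 1.0, 0.0, 0.0]
ft_force: [0.6, 0.6, -0.0]
width: 0.0389
grip_force: 20.0
time: 13.05
ee_pos: [0.4789, 0.3477, 0.1557]
eef_rot: [-0.001, 1.0, 0.001, 0.0]
ft_force: [-1.3, -0.1, 0.3]
width: 0.0392
grip_force: 20.0
time: 13.22
ee_pos: [0.4792, 0.3454, 0.1553]
eef_rot: [-0.001, 1.0, -0.0, 0.0]
ft_force: [0.1, -0.6, -0.4]
width: 0.0391
grip_force: 20.0
d(units 3cm) [0.01 0.12 4.53] tool x yaw -179.9
rot(units 6deg) [-0.    0.    0.01]
```

```bash
python3 -m crank '[{"claw":0.6,"dx":0,"dy":0,"dz":0.8,"ax":0,"ay":0,"az":0},{"claw":0.6,"dx":0,"dy":0,"dz":0.8,"ax":0,"ay":0,"az":0},{"claw":0.6,"dx":0,"dy":0,"dz":0.8,"ax":0,"ay":0,"az":0},{"claw":0.6,"dx":0,"dy":0,"dz":0.8,"ax":0,"ay":0,"az":0},{"claw":0.6,"dx":0,"dy":0,"dz":0.7,"ax":0,"ay":0,"az":0},{"claw":0.6,"dx":0,"dy":0,"dz":0.4,"ax":0,"ay":0,"az":0},{"claw":0.6,"dx":0,"dy":0,"dz":0.1,"ax":0,"ay":0,"az":0},{"claw":0.6,"dx":0,"dy":0,"dz":0,"ax":0,"ay":0,"az":0}]'
python3 -m crank '[{"claw":0.6,"dx":0,"dy":0,"dz":0,"ax":0,"ay":0,"az":0},{"claw":0.6,"dx":0,"dy":0,"dz":0,"ax":0,"ay":0,"az":0}]'
```

```text
time: 13.88
ee_pos: [0.4796, 0.3439, 0.0229]
eef_rot: [0.001, 1.0, -0.0, -0.0]
ft_force: [-0.2, 0.3, 0.1]
width: 0.0391
grip_force: 20.0
time: 14.05
ee_pos: [0.4804, 0.3453, 0.0244]
eef_rot: [0.0, 1.0, 0.001, 0.001]
ft_force: [0.6, -0.2, -0.1]
width: 0.0389
grip_force: 20.0
```

```bash
python3 -m crank '[{"claw":0.6,"dx":0,"dy":0,"dz":0.1,"ax":0,"ay":0,"az":0},{"claw":0.6,"dx":0,"dy":0,"dz":0.06,"ax":0,"ay":0,"az":0},{"claw":0.6,"dx":0,"dy":0,"dz":0,"ax":0,"ay":0,"az":0}]'
python3 -m crank '[{"claw":-0.5,"dx":0,"dy":0,"dz":0,"ax":0,"ay":0,"az":0},{"claw":-0.5,"dx":0,"dy":0,"dz":0,"ax":0,"ay":0,"az":0},{"claw":-0.5,"dx":0,"dy":0,"dz":0,"ax":0,"ay":0,"az":0},{"claw":-0.5,"dx":0,"dy":0,"dz":-0.5,"ax":0,"ay":0,"az":0},{"claw":-0.5,"dx":0,"dy":0,"dz":-0.9,"ax":0,"ay":0,"az":0},{"claw":-0.5,"dx":0,"dy":0,"dz":-0.9,"ax":0,"ay":0,"az":0},{"claw":-0.5,"dx":0,"dy":0,"dz":-0.9,"ax":0,"ay":0,"az":0},{"claw":-0.5,"dx":0,"dy":0,"dz":-0.9,"ax":0,"ay":0,"az":0}]'
python3 -m crank '[{"claw":-0.5,"dx":0,"dy":0,"dz":-0.9,"ax":0,"ay":0,"az":0},{"claw":-0.5,"dx":0,"dy":0,"dz":-0.8,"ax":0,"ay":0,"az":0},{"claw":-0.5,"dx":0.5,"dy":-1,"dz":0,"ax":0,"ay":0,"az":0},{"claw":-0.5,"dx":0.5,"dy":-1,"dz":0,"ax":0,"ay":0,"az":0},{"claw":-0.5,"dx":0.5,"dy":-1,"dz":0,"ax":0,"ay":0,"az":0},{"claw":-0.5,"dx":0,"dy":-1,"dz":0,"ax":0,"ay":0,"az":0},{"claw":-0.5,"dx":0,"dy":-1,"dz":0,"ax":0,"ay":0,"az":0},{"claw":-0.5,"dx":0,"dy":-1,"dz":0,"ax":0,"ay":0,"az":0}]'
python3 - <<'E'
from h import *
ims=[r.camera("top") for _ in range(5)]
c=ims[0];c["color"]=np.mean([i["color"] for i in ims],0).astype(np.uint8)
a=c["color"]; q=np.hstack([a[190:262,85:155],a[176:248,320:390]])
q=np.clip((q.astype(float)-40)*255/120,0,255).astype(np.uint8)
cv2.imwrite("pics/t5.png",cv2.resize(q[:,:,::-1],None,fx=5.6,fy=8,interpolation=cv2.INTER_CUBIC)) if 0 else cv2.imwrite("pics/t5.png",cv2.resize(q[:,:,::-1],None,fx=5.6,fy=5.6,interpolation=cv2.INTER_CUBIC))
toolrel([.466,-.318,.2],np.radians(38+180))
E
```

```text
time: 14.3
ee_pos: [0.48, 0.3453, 0.0192]
eef_rot: [0.0, 1.0, 0.001, 0.001]
ft_force: [-1.9, -1.1, 8.0]
width: 0.0394
grip_force: 20.0
time: 14.97
ee_pos: [0.4792, 0.3446, 0.1421]
eef_rot: [0.0, 1.0, -0.0, -0.0]
ft_force: [0.6, 0.8, 0.0]
width: 0.065
grip_force: 0.0
time: 15.63
ee_pos: [0.4339, 0.1635, 0.192]
eef_rot: [-0.0, 1.0, 0.0, 0.0]
ft_force: [0.2, -0.4, 0.6]
width: 0.0656
grip_force: 0.0
d(units 3cm) [ -1.06 -16.11  -0.27] tool x yaw 180.0
rot(units 6deg) [ 0.    0.   -6.33]
```

View pics/t5.png

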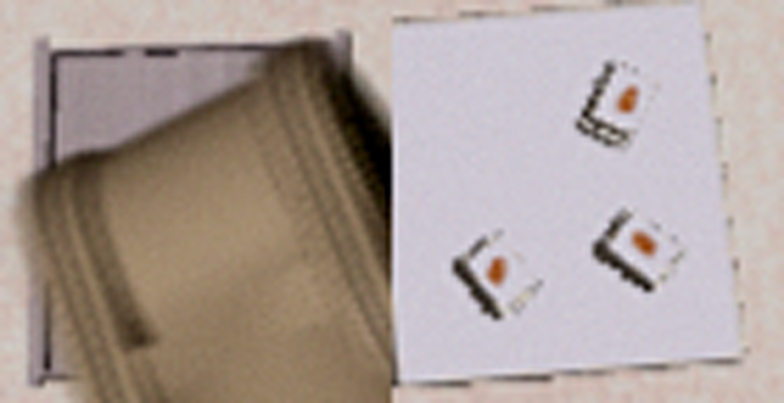

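The board blocks are unmoved. The tray is hidden by the forearm, so I'll check it later. Next, block C.

```bash
for i in 1 2 3; do python3 -m crank '[{"claw":-0.3,"dx":0,"dy":0,"dz":0,"ax":0,"ay":0,"az":1},{"claw":-0.3,"dx":0,"dy":0,"dz":0,"ax":0,"ay":0,"az":1},{"claw":-0.3,"dx":0,"dy":0,"dz":0,"ax":0,"ay":0,"az":1},{"claw":-0.3,"dx":0,"dy":0,"dz":0,"ax":0,"ay":0,"az":1},{"claw":-0.3,"dx":0,"dy":0,"dz":0,"ax":0,"ay":0,"az":1},{"claw":-0.3,"dx":0,"dy":0,"dz":0,"ax":0,"ay":0,"az":1},{"claw":-0.3,"dx":0,"dy":0,"dz":0,"ax":0,"ay":0,"az":1},{"claw":-0.3,"dx":0,"dy":0,"dz":0,"ax":0,"ay":0,"az":0.9}]' | sed -n 2,3p; done
python3 -c "
from h import *
toolrel([.466,-.318,.15],np.radians(38));print(r.read_state()['joint_positions'])"
```

```text
ee_pos: [0.4342, 0.1663, 0.1918]
eef_rot: [0.404, 0.915, -0.0, -0.0]
ee_pos: [0.4342, 0.1662, 0.1918]
eef_rot: [0.737, 0.676, -0.0, 0.0]
ee_pos: [0.4342, 0.1662, 0.1918]
eef_rot: [0.947, 0.322, -0.0, 0.0]
d(units 3cm) [-9.01 13.44  1.4 ] tool x yaw 37.6
rot(units 6deg) [ 0.    0.   -0.07]
[-0.80757246 -0.00604838  0.34503628  1.93972735  0.00229977  1.20796629
 -1.37789625]
```

```bash
for i in 1 2; do python3 -m crank '[{"claw":-0.3,"dx":-0.56,"dy":0.84,"dz":0,"ax":0,"ay":0,"az":0},{"claw":-0.3,"dx":-0.56,"dy":0.84,"dz":0,"ax":0,"ay":0,"az":0},{"claw":-0.3,"dx":-0.56,"dy":0.84,"dz":0,"ax":0,"ay":0,"az":0},{"claw":-0.3,"dx":-0.56,"dy":0.84,"dz":0,"ax":0,"ay":0,"az":0},{"claw":-0.3,"dx":-0.56,"dy":0.84,"dz":0,"ax":0,"ay":0,"az":0},{"claw":-0.3,"dx":-0.56,"dy":0.84,"dz":0,"ax":0,"ay":0,"az":0},{"claw":-0.3,"dx":-0.56,"dy":0.84,"dz":0,"ax":0,"ay":0,"az":0},{"claw":-0.3,"dx":-0.56,"dy":0.84,"dz":0,"ax":0,"ay":0,"az":0}]' | sed -n 2,3p; done
python3 -m crank '[{"claw":-0.3,"dx":0,"dy":0,"dz":0,"ax":0,"ay":0,"az":0},{"claw":-0.3,"dx":0,"dy":0,"dz":0,"ax":0,"ay":0,"az":0}]' | sed -n 2,3p
python3 - <<'E'
from h import *
toolrel([.466,-.318,.0245],np.radians(38))
ims=[r.camera("top") for _ in range(5)]
c=ims[0];c["color"]=np.mean([i["color"] for i in ims],0).astype(np.uint8)
a=c["color"]; q=np.hstack([a[185:265,85:155],a[176:256,320:390]])
q=np.clip((q.astype(float)-40)*255/120,0,255).astype(np.uint8)
cv2.imwrite("pics/t6.png",cv2.resize(q[:,:,::-1],None,fx=5.6,fy=5.6,interpolation=cv2.INTER_CUBIC))
E
```

```text
ee_pos: [0.4521, -0.0771, 0.192]
eef_rot: [0.946, 0.325, 0.0, 0.0]
ee_pos: [0.4703, -0.3186, 0.1916]
eef_rot: [0.946, 0.325, -0.0, -0.0]
ee_pos: [0.4692, -0.3193, 0.1913]
eef_rot: [0.946, 0.323, -0.001, 0.0]
d(units 3cm) [-0.05 -0.1   5.56] tool x yaw 37.7
rot(units 6deg) [-0.    0.02 -0.05]
```

View pics/t6.png

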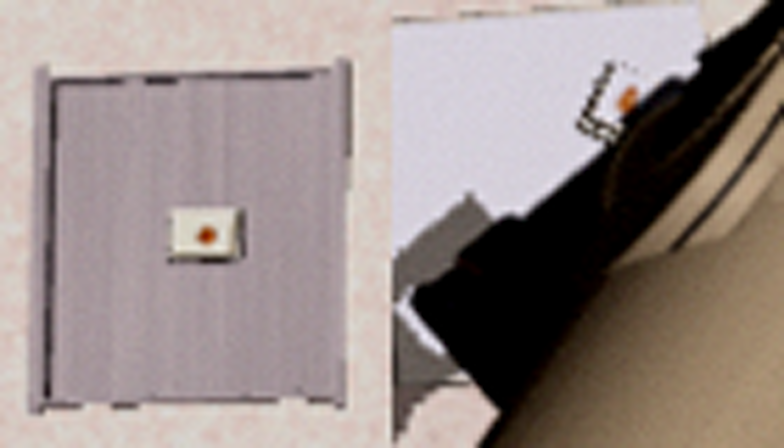

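The cold block lies flat in the tray at crop (205,235). Descending on block C.

```bash
python3 -m crank '[{"claw":-0.3,"dx":-0.05,"dy":-0.1,"dz":0.9,"ax":0,"ay":0,"az":0},{"claw":-0.3,"dx":0,"dy":0,"dz":0.9,"ax":0,"ay":0,"az":0},{"claw":-0.3,"dx":0,"dy":0,"dz":0.9,"ax":0,"ay":0,"az":0},{"claw":-0.3,"dx":0,"dy":0,"dz":0.9,"ax":0,"ay":0,"az":0},{"claw":-0.3,"dx":0,"dy":0,"dz":0.9,"ax":0,"ay":0,"az":0},{"claw":-0.3,"dx":0,"dy":0,"dz":0.7,"ax":0,"ay":0,"az":0},{"claw":-0.3,"dx":0,"dy":0,"dz":0.3,"ax":0,"ay":0,"az":0},{"claw":-0.3,"dx":0,"dy":0,"dz":0.05,"ax":0,"ay":0,"az":0}]' 20
python3 -m crank '[{"claw":-0.3,"dx":0,"dy":0,"dz":0,"ax":0,"ay":0,"az":0},{"claw":-0.3,"dx":0,"dy":0,"dz":0,"ax":0,"ay":0,"az":0}]' 20
```

```text
time: 20.3
ee_pos: [0.4657, -0.3159, 0.0244]
eef_rot: [0.946, 0.324, -0.001, -0.001]
ft_force: [-0.4, 0.8, 0.5]
width: 0.0565
grip_force: 0.0
time: 20.47
ee_pos: [0.4668, -0.3172, 0.0268]
eef_rot: [0.946, 0.324, 0.001, 0.001]
ft_force: [-0.4, 0.2, -0.1]
width: 0.0566
grip_force: 0.0
```

```bash
python3 -m crank '[{"claw":0.7,"dx":0,"dy":0,"dz":0.08,"ax":0,"ay":0,"az":0},{"claw":0.7,"dx":0,"dy":0,"dz":0,"ax":0,"ay":0,"az":0},{"claw":0.7,"dx":0,"dy":0,"dz":0,"ax":0,"ay":0,"az":0},{"claw":0.7,"dx":0,"dy":0,"dz":0,"ax":0,"ay":0,"az":0},{"claw":0.7,"dx":0,"dy":0,"dz":0,"ax":0,"ay":0,"az":0}]' 20
python3 -m crank '[{"claw":0.7,"dx":0,"dy":0,"dz":-0.5,"ax":0,"ay":0,"az":0},{"claw":0.7,"dx":0,"dy":0,"dz":-0.9,"ax":0,"ay":0,"az":0},{"claw":0.7,"dx":0,"dy":0,"dz":-0.9,"ax":0,"ay":0,"az":0},{"claw":0.7,"dx":0,"dy":0,"dz":-0.9,"ax":0,"ay":0,"az":0},{"claw":0.7,"dx":0,"dy":0,"dz":-0.9,"ax":0,"ay":0,"az":0},{"claw":0.7,"dx":0,"dy":0,"dz":0,"ax":0,"ay":0,"az":1},{"claw":0.7,"dx":0,"dy":0,"dz":0,"ax":0,"ay":0,"az":1},{"claw":0.7,"dx":0,"dy":0,"dz":0,"ax":0,"ay":0,"az":1}]'
python3 -m crank '[{"claw":0.7,"dx":0,"dy":0,"dz":0,"ax":0,"ay":0,"az":1},{"claw":0.7,"dx":0,"dy":0,"dz":0,"ax":0,"ay":0,"az":1},{"claw":0.7,"dx":0,"dy":0,"dz":0,"ax":0,"ay":0,"az":1},{"claw":0.7,"dx":0,"dy":0,"dz":0,"ax":0,"ay":0,"az":1},{"claw":0.7,"dx":0,"dy":0,"dz":0,"ax":0,"ay":0,"az":0},{"claw":0.7,"dx":0,"dy":0,"dz":0,"ax":0,"ay":0,"az":0}]'
python3 -c "
from h import *
for y in (.1025,.0425,-.0175): toolrel(ch(-.025,y,.15),np.radians(-10))"
```

```text
time: 20.88
ee_pos: [0.4663, -0.3172, 0.0235]
eef_rot: [0.946, 0.324, 0.0, 0.0]
ft_force: [-0.3, 1.5, 4.5]
width: 0.0313
grip_force: 2.1
time: 21.55
ee_pos: [0.4662, -0.3171, 0.1466]
eef_rot: [0.986, 0.169, 0.001, 0.0]
ft_force: [-1.0, 0.5, -0.2]
width: 0.0272
grip_force: 20.0
time: 22.05
ee_pos: [0.4659, -0.317, 0.146]
eef_rot: [0.999, -0.035, -0.0, 0.0]
ft_force: [-0.8, -0.7, -0.7]
width: 0.0278
grip_force: 20.0
d(units 3cm) [  2.15 -12.93  -0.14] tool x yaw -4.0
rot(units 6deg) [0. 0. 1.]
d(units 3cm) [  1.94 -10.94  -0.14] tool x yaw -4.0
rot(units 6deg) [0. 0. 1.]
d(units 3cm) [ 1.74 -8.95 -0.14] tool x yaw -4.0
rot(units 6deg) [0. 0. 1.]
```

```bash
python3 -m crank '[{"claw":0.7,"dx":0.14,"dy":-0.86,"dz":0,"ax":0,"ay":0,"az":0},{"claw":0.7,"dx":0.14,"dy":-0.86,"dz":0,"ax":0,"ay":0,"az":0},{"claw":0.7,"dx":0.14,"dy":-0.86,"dz":0,"ax":0,"ay":0,"az":0},{"claw":0.7,"dx":0.14,"dy":-0.86,"dz":0,"ax":0,"ay":0,"az":0},{"claw":0.7,"dx":0.14,"dy":-0.86,"dz":0,"ax":0,"ay":0,"az":0},{"claw":0.7,"dx":0.14,"dy":-0.86,"dz":0,"ax":0,"ay":0,"az":0},{"claw":0.7,"dx":0.14,"dy":-0.86,"dz":0,"ax":0,"ay":0,"az":0},{"claw":0.7,"dx":0.14,"dy":-0.86,"dz":0,"ax":0,"ay":0,"az":0}]'
python3 -m crank '[{"claw":0.7,"dx":0.14,"dy":-0.86,"dz":0,"ax":0,"ay":0,"az":0},{"claw":0.7,"dx":0.14,"dy":-0.86,"dz":0,"ax":0,"ay":0,"az":0},{"claw":0.7,"dx":0.14,"dy":-0.86,"dz":0,"ax":0,"ay":0,"az":0},{"claw":0.7,"dx":0.14,"dy":-0.86,"dz":0,"ax":0,"ay":0,"az":0},{"claw":0.7,"dx":0.14,"dy":-0.86,"dz":0,"ax":0,"ay":0,"az":0},{"claw":0.7,"dx":0.14,"dy":-0.86,"dz":0,"ax":0,"ay":0,"az":0},{"claw":0.7,"dx":0.14,"dy":-0.86,"dz":0,"ax":0,"ay":0,"az":0},{"claw":0.7,"dx":0,"dy":0,"dz":0,"ax":0,"ay":0,"az":1}]'
python3 -m crank '[{"claw":0.7,"dx":0,"dy":0,"dz":0,"ax":0,"ay":0,"az":0},{"claw":0.7,"dx":0,"dy":0,"dz":0,"ax":0,"ay":0,"az":0}]'
python3 -c "
from h import *
toolrel(ch(-.025,.1025,.0465),np.radians(-10));print(r.read_state()['joint_positions'])"
```

```text
time: 22.72
ee_pos: [0.5148, -0.1124, 0.1462]
eef_rot: [0.999, -0.035, 0.0, -0.0]
ft_force: [0.7, 0.0, -0.4]
width: 0.0273
grip_force: 20.0
time: 23.38
ee_pos: [0.5579, 0.0706, 0.1459]
eef_rot: [0.997, -0.083, 0.0, -0.001]
ft_force: [-0.2, 1.1, 0.5]
width: 0.0275
grip_force: 20.0
time: 23.55
ee_pos: [0.5571, 0.0636, 0.1461]
eef_rot: [0.996, -0.087, -0.0, 0.0]
ft_force: [0.6, 0.1, -1.0]
width: 0.0274
grip_force: 20.0
d(units 3cm) [ 0.   -0.06  3.32] tool x yaw -10.0
rot(units 6deg) [ 0.01 -0.    0.01]
[-0.94562524  0.35310171  0.90935819  1.78300337 -0.30244392  1.15354242
 -1.68629061]
```

```bash
python3 -m crank '[{"claw":0.7,"dx":0,"dy":0,"dz":0.8,"ax":0,"ay":0,"az":0},{"claw":0.7,"dx":0,"dy":0,"dz":0.8,"ax":0,"ay":0,"az":0},{"claw":0.7,"dx":0,"dy":0,"dz":0.8,"ax":0,"ay":0,"az":0},{"claw":0.7,"dx":0,"dy":0,"dz":0.6,"ax":0,"ay":0,"az":0},{"claw":0.7,"dx":0,"dy":0,"dz":0.25,"ax":0,"ay":0,"az":0},{"claw":0.7,"dx":0,"dy":0,"dz":0.05,"ax":0,"ay":0,"az":0},{"claw":0.7,"dx":0,"dy":0,"dz":0,"ax":0,"ay":0,"az":0},{"claw":0.7,"dx":0,"dy":0,"dz":0,"ax":0,"ay":0,"az":0}]'
python3 -m crank '[{"claw":0.7,"dx":0,"dy":0,"dz":0.05,"ax":0,"ay":0,"az":0},{"claw":0.7,"dx":0,"dy":0,"dz":0,"ax":0,"ay":0,"az":0}]'
```

```text
time: 24.22
ee_pos: [0.5575, 0.0633, 0.0476]
eef_rot: [0.996, -0.088, 0.0, -0.0]
ft_force: [0.2, -0.2, -0.4]
width: 0.028
grip_force: 20.0
time: 24.38
ee_pos: [0.5577, 0.0637, 0.0466]
eef_rot: [0.996, -0.089, 0.0, -0.0]
ft_force: [-3.3, -2.0, 7.7]
width: 0.0276
grip_force: 20.0
```

```bash
python3 -m crank '[{"claw":0,"dx":0,"dy":0,"dz":0,"ax":0,"ay":0,"az":0},{"claw":0,"dx":0,"dy":0,"dz":0,"ax":0,"ay":0,"az":0},{"claw":0,"dx":0,"dy":0,"dz":0,"ax":0,"ay":0,"az":0},{"claw":0,"dx":0,"dy":0,"dz":-0.5,"ax":0,"ay":0,"az":0},{"claw":0,"dx":0,"dy":0,"dz":-0.9,"ax":0,"ay":0,"az":0},{"claw":0,"dx":0,"dy":0,"dz":-0.9,"ax":0,"ay":0,"az":0},{"claw":0,"dx":0,"dy":0,"dz":-0.9,"ax":0,"ay":0,"az":0},{"claw":0,"dx":0,"dy":0,"dz":-0.9,"ax":0,"ay":0,"az":0}]'
python3 -m crank '[{"claw":-0.3,"dx":0,"dy":0.8,"dz":0,"ax":0,"ay":0,"az":0},{"claw":-0.3,"dx":0,"dy":0.9,"dz":0,"ax":0,"ay":0,"az":0},{"claw":-0.3,"dx":0,"dy":0.9,"dz":0,"ax":0,"ay":0,"az":0},{"claw":-0.3,"dx":0,"dy":0.9,"dz":0,"ax":0,"ay":0,"az":0},{"claw":-0.3,"dx":0,"dy":0.9,"dz":0,"ax":0,"ay":0,"az":0},{"claw":-0.3,"dx":0,"dy":0.9,"dz":0,"ax":0,"ay":0,"az":0},{"claw":-0.3,"dx":0,"dy":0.9,"dz":0,"ax":0,"ay":0,"az":0},{"claw":-0.3,"dx":0,"dy":0.9,"dz":0,"ax":0,"ay":0,"az":0}]'
python3 -m crank '[{"claw":-0.3,"dx":0,"dy":0,"dz":0,"ax":0,"ay":0,"az":-1},{"claw":-0.3,"dx":0,"dy":0,"dz":0,"ax":0,"ay":0,"az":-1},{"claw":-0.3,"dx":0,"dy":0,"dz":0,"ax":0,"ay":0,"az":-1},{"claw":-0.3,"dx":0,"dy":0,"dz":0,"ax":0,"ay":0,"az":-1},{"claw":-0.3,"dx":0,"dy":0,"dz":0,"ax":0,"ay":0,"az":-1},{"claw":-0.3,"dx":0,"dy":0,"dz":0,"ax":0,"ay":0,"az":-1},{"claw":-0.3,"dx":0,"dy":0,"dz":0,"ax":0,"ay":0,"az":-1},{"claw":-0.3,"dx":0,"dy":0,"dz":0,"ax":0,"ay":0,"az":-1}]'
python3 -m crank '[{"claw":-0.3,"dx":0,"dy":0,"dz":0,"ax":0,"ay":0,"az":-1},{"claw":-0.3,"dx":0,"dy":0,"dz":0,"ax":0,"ay":0,"az":-1},{"claw":-0.3,"dx":0,"dy":0,"dz":0,"ax":0,"ay":0,"az":-0.8},{"claw":-0.3,"dx":0,"dy":0,"dz":0,"ax":0,"ay":0,"az":0}]'
python3 - <<'E'
from h import *
toolrel([.476,-.394,.15],np.radians(55))
ims=[r.camera("top") for _ in range(5)]
c=ims[0];c["color"]=np.mean([i["color"] for i in ims],0).astype(np.uint8)
a=c["color"]; q=np.hstack([a[160:230,190:270],a[176:246,320:390]])
q=np.clip((q.astype(float)-40)*255/120,0,255).astype(np.uint8)
cv2.imwrite("pics/t7.png",cv2.resize(q[:,:,::-1],None,fx=5.3,fy=5.3,interpolation=cv2.INTER_CUBIC))
E
```

```text
time: 25.05
ee_pos: [0.557, 0.0641, 0.1698]
eef_rot: [0.996, -0.089, -0.0, 0.0]
ft_force: [0.2, 0.6, 0.8]
width: 0.0437
grip_force: 0.0
time: 25.72
ee_pos: [0.5191, -0.1465, 0.1686]
eef_rot: [0.996, -0.089, 0.0, -0.0]
ft_force: [0.8, 0.8, 0.7]
width: 0.0564
grip_force: 0.0
time: 26.38
ee_pos: [0.5194, -0.1453, 0.1685]
eef_rot: [0.945, 0.326, 0.0, -0.0]
ft_force: [0.6, -0.3, 0.4]
width: 0.0566
grip_force: 0.0
time: 26.72
ee_pos: [0.5194, -0.1454, 0.1686]
eef_rot: [0.888, 0.46, 0.0, -0.0]
ft_force: [0.7, 0.2, -0.0]
width: 0.0566
grip_force: 0.0
d(units 3cm) [-7.61  3.59  0.62] tool x yaw 54.8
rot(units 6deg) [-0.   -0.   -0.03]
```

View pics/t7.png

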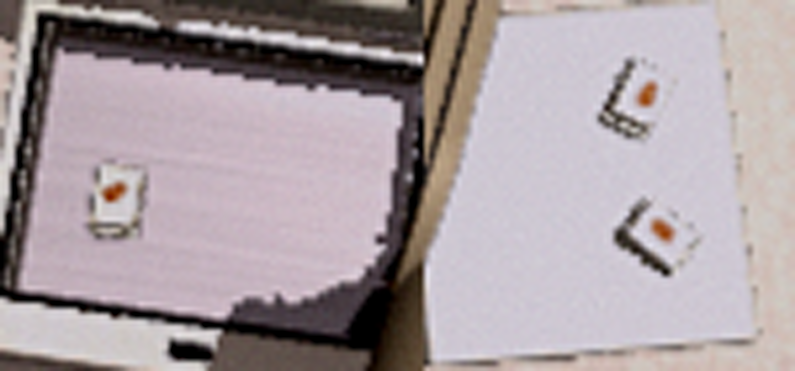

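Block C lies flat in the chamber at crop (117,200), and A and B are unmoved. Next, block B.

```bash
python3 -m crank '[{"claw":-0.3,"dx":-0.9,"dy":0.42,"dz":0,"ax":0,"ay":0,"az":0},{"claw":-0.3,"dx":-0.9,"dy":0.42,"dz":0,"ax":0,"ay":0,"az":0},{"claw":-0.3,"dx":-0.9,"dy":0.42,"dz":0,"ax":0,"ay":0,"az":0},{"claw":-0.3,"dx":-0.9,"dy":0.42,"dz":0,"ax":0,"ay":0,"az":0},{"claw":-0.3,"dx":-0.9,"dy":0.42,"dz":0,"ax":0,"ay":0,"az":0},{"claw":-0.3,"dx":-0.9,"dy":0.42,"dz":0,"ax":0,"ay":0,"az":0},{"claw":-0.3,"dx":-0.9,"dy":0.42,"dz":0,"ax":0,"ay":0,"az":0},{"claw":-0.3,"dx":-0.9,"dy":0.42,"dz":0,"ax":0,"ay":0,"az":0}]'
python3 -m crank '[{"claw":-0.3,"dx":-0.4,"dy":0.23,"dz":0.8,"ax":0,"ay":0,"az":0},{"claw":-0.3,"dx":0,"dy":0,"dz":0.8,"ax":0,"ay":0,"az":0},{"claw":-0.3,"dx":0,"dy":0,"dz":0.8,"ax":0,"ay":0,"az":0},{"claw":-0.3,"dx":0,"dy":0,"dz":0.8,"ax":0,"ay":0,"az":0},{"claw":-0.3,"dx":0,"dy":0,"dz":0,"ax":0,"ay":0,"az":0},{"claw":-0.3,"dx":0,"dy":0,"dz":0,"ax":0,"ay":0,"az":0}]'
python3 -c "
from h import *
toolrel([.476,-.394,.0245],np.radians(55))"
```

```text
time: 27.63
ee_pos: [0.4762, -0.381, 0.1684]
eef_rot: [0.889, 0.458, -0.0, -0.0]
ft_force: [-0.3, 0.2, -0.5]
width: 0.0567
grip_force: 0.0
time: 28.13
ee_pos: [0.4746, -0.3932, 0.0721]
eef_rot: [0.889, 0.458, -0.001, -0.001]
ft_force: [0.3, 0.4, 1.5]
width: 0.0567
grip_force: 0.0
d(units 3cm) [0.   0.06 1.59] tool x yaw 54.5
rot(units 6deg) [-0.02  0.   -0.08]
```

```bash
python3 -m crank '[{"claw":-0.3,"dx":0,"dy":0.05,"dz":0.7,"ax":0,"ay":0,"az":0},{"claw":-0.3,"dx":0,"dy":0,"dz":0.5,"ax":0,"ay":0,"az":0},{"claw":-0.3,"dx":0,"dy":0,"dz":0.3,"ax":0,"ay":0,"az":0},{"claw":-0.3,"dx":0,"dy":0,"dz":0.12,"ax":0,"ay":0,"az":0},{"claw":-0.3,"dx":0,"dy":0,"dz":0,"ax":0,"ay":0,"az":0},{"claw":-0.3,"dx":0,"dy":0,"dz":0,"ax":0,"ay":0,"az":0}]'
python3 -m crank '[{"claw":0.7,"dx":0,"dy":0,"dz":0,"ax":0,"ay":0,"az":0},{"claw":0.7,"dx":0,"dy":0,"dz":0,"ax":0,"ay":0,"az":0},{"claw":0.7,"dx":0,"dy":0,"dz":0,"ax":0,"ay":0,"az":0},{"claw":0.7,"dx":0,"dy":0,"dz":0,"ax":0,"ay":0,"az":0},{"claw":0.7,"dx":0,"dy":0,"dz":0,"ax":0,"ay":0,"az":0},{"claw":0.7,"dx":0,"dy":0,"dz":0,"ax":0,"ay":0,"az":0}]' 20
python3 -m crank '[{"claw":0.7,"dx":0,"dy":0,"dz":-0.5,"ax":0,"ay":0,"az":0},{"claw":0.7,"dx":0,"dy":0,"dz":-0.9,"ax":0,"ay":0,"az":0},{"claw":0.7,"dx":0,"dy":0,"dz":-0.9,"ax":0,"ay":0,"az":0},{"claw":0.7,"dx":0,"dy":0,"dz":-0.9,"ax":0,"ay":0,"az":0},{"claw":0.7,"dx":0,"dy":0,"dz":-0.9,"ax":0,"ay":0,"az":0},{"claw":0.7,"dx":0,"dy":0,"dz":0,"ax":0,"ay":0,"az":1},{"claw":0.7,"dx":0,"dy":0,"dz":0,"ax":0,"ay":0,"az":1},{"claw":0.7,"dx":0,"dy":0,"dz":0,"ax":0,"ay":0,"az":1}]'
python3 -m crank '[{"claw":0.7,"dx":0,"dy":0,"dz":0,"ax":0,"ay":0,"az":1},{"claw":0.7,"dx":0,"dy":0,"dz":0,"ax":0,"ay":0,"az":1},{"claw":0.7,"dx":0,"dy":0,"dz":0,"ax":0,"ay":0,"az":1},{"claw":0.7,"dx":0,"dy":0,"dz":0,"ax":0,"ay":0,"az":1},{"claw":0.7,"dx":0,"dy":0,"dz":0,"ax":0,"ay":0,"az":1},{"claw":0.7,"dx":0,"dy":0,"dz":0,"ax":0,"ay":0,"az":1},{"claw":0.7,"dx":0,"dy":0,"dz":0,"ax":0,"ay":0,"az":1},{"claw":0.7,"dx":0,"dy":0,"dz":0,"ax":0,"ay":0,"az":0.8}]'
python3 -c "
from h import *
toolrel(ch(-.025,.0425,.15),np.radians(-10))"
```

```text
time: 28.63
ee_pos: [0.4766, -0.3947, 0.0246]
eef_rot: [0.889, 0.458, 0.0, 0.0]
ft_force: [0.5, -0.1, -0.2]
width: 0.0567
grip_force: 0.0
time: 29.13
ee_pos: [0.4764, -0.3945, 0.024]
eef_rot: [0.889, 0.459, 0.0, 0.0]
ft_force: [0.1, 0.2, 0.8]
width: 0.0279
grip_force: 19.4
time: 29.8
ee_pos: [0.4765, -0.3947, 0.1487]
eef_rot: [0.95, 0.311, 0.001, 0.0]
ft_force: [-0.1, -0.7, -0.5]
width: 0.0282
grip_force: 19.4
time: 30.47
ee_pos: [0.4764, -0.3944, 0.1481]
eef_rot: [0.996, -0.092, 0.0, -0.0]
ft_force: [0.6, 0.4, -0.5]
width: 0.0276
grip_force: 19.4
d(units 3cm) [ -0.12 -13.56  -0.06] tool x yaw -10.5
rot(units 6deg) [-0.   -0.01 -0.09]
```

```bash
python3 -m crank '[{"claw":0.7,"dx":0,"dy":-0.85,"dz":0,"ax":0,"ay":0,"az":0},{"claw":0.7,"dx":0,"dy":-0.85,"dz":0,"ax":0,"ay":0,"az":0},{"claw":0.7,"dx":0,"dy":-0.85,"dz":0,"ax":0,"ay":0,"az":0},{"claw":0.7,"dx":0,"dy":-0.85,"dz":0,"ax":0,"ay":0,"az":0},{"claw":0.7,"dx":0,"dy":-0.85,"dz":0,"ax":0,"ay":0,"az":0},{"claw":0.7,"dx":0,"dy":-0.85,"dz":0,"ax":0,"ay":0,"az":0},{"claw":0.7,"dx":0,"dy":-0.85,"dz":0,"ax":0,"ay":0,"az":0},{"claw":0.7,"dx":0,"dy":-0.85,"dz":0,"ax":0,"ay":0,"az":0}]'
python3 -m crank '[{"claw":0.7,"dx":-0.1,"dy":-0.85,"dz":0,"ax":0,"ay":0,"az":0},{"claw":0.7,"dx":0,"dy":-0.85,"dz":0,"ax":0,"ay":0,"az":0},{"claw":0.7,"dx":0,"dy":-0.85,"dz":0,"ax":0,"ay":0,"az":0},{"claw":0.7,"dx":0,"dy":-0.85,"dz":0,"ax":0,"ay":0,"az":0},{"claw":0.7,"dx":0,"dy":-0.85,"dz":0,"ax":0,"ay":0,"az":0},{"claw":0.7,"dx":0,"dy":-0.85,"dz":0,"ax":0,"ay":0,"az":0},{"claw":0.7,"dx":0,"dy":-0.85,"dz":0,"ax":0,"ay":0,"az":0},{"claw":0.7,"dx":0,"dy":-0.8,"dz":0,"ax":0,"ay":0,"az":0}]'
python3 -m crank '[{"claw":0.7,"dx":0,"dy":0,"dz":0,"ax":0,"ay":0,"az":0},{"claw":0.7,"dx":0,"dy":0,"dz":0,"ax":0,"ay":0,"az":0}]'
python3 -c "
from h import *
toolrel(ch(-.025,.0425,.046),np.radians(-10))"
```

```text
time: 31.13
ee_pos: [0.5126, -0.1924, 0.1479]
eef_rot: [0.996, -0.089, 0.0, -0.0]
ft_force: [-0.7, -1.0, -0.4]
width: 0.0282
grip_force: 19.4
time: 31.8
ee_pos: [0.5456, 0.0077, 0.1479]
eef_rot: [0.996, -0.089, 0.0, -0.001]
ft_force: [-0.1, 0.3, -0.6]
width: 0.0282
grip_force: 19.4
time: 31.97
ee_pos: [0.5457, 0.0075, 0.1476]
eef_rot: [0.996, -0.088, 0.0, -0.0]
ft_force: [-0.7, -1.5, 0.2]
width: 0.0282
grip_force: 19.4
d(units 3cm) [0.05 0.03 3.39] tool x yaw -10.1
rot(units 6deg) [-0.   -0.   -0.01]
```

```bash
python3 -m crank '[{"claw":0.7,"dx":0,"dy":0,"dz":0.8,"ax":0,"ay":0,"az":0},{"claw":0.7,"dx":0,"dy":0,"dz":0.8,"ax":0,"ay":0,"az":0},{"claw":0.7,"dx":0,"dy":0,"dz":0.8,"ax":0,"ay":0,"az":0},{"claw":0.7,"dx":0,"dy":0,"dz":0.6,"ax":0,"ay":0,"az":0},{"claw":0.7,"dx":0,"dy":0,"dz":0.25,"ax":0,"ay":0,"az":0},{"claw":0.7,"dx":0,"dy":0,"dz":0.1,"ax":0,"ay":0,"az":0},{"claw":0.7,"dx":0,"dy":0,"dz":0,"ax":0,"ay":0,"az":0},{"claw":0.7,"dx":0,"dy":0,"dz":0,"ax":0,"ay":0,"az":0}]'
python3 -m crank '[{"claw":0.7,"dx":0,"dy":0,"dz":0.05,"ax":0,"ay":0,"az":0},{"claw":0.7,"dx":0,"dy":0,"dz":0,"ax":0,"ay":0,"az":0}]'
```

```text
time: 32.63
ee_pos: [0.5461, 0.0057, 0.0476]
eef_rot: [0.996, -0.089, 0.001, -0.0]
ft_force: [0.2, 0.3, 0.6]
width: 0.0281
grip_force: 19.4
time: 32.8
ee_pos: [0.5463, 0.0061, 0.046]
eef_rot: [0.996, -0.089, 0.001, -0.0]
ft_force: [0.1, -0.6, 3.2]
width: 0.0282
grip_force: 19.4
```

```bash
python3 -m crank '[{"claw":0,"dx":0,"dy":0,"dz":0,"ax":0,"ay":0,"az":0},{"claw":0,"dx":0,"dy":0,"dz":0,"ax":0,"ay":0,"az":0},{"claw":0,"dx":0,"dy":0,"dz":0,"ax":0,"ay":0,"az":0},{"claw":0,"dx":0,"dy":0,"dz":-0.5,"ax":0,"ay":0,"az":0},{"claw":0,"dx":0,"dy":0,"dz":-0.9,"ax":0,"ay":0,"az":0},{"claw":0,"dx":0,"dy":0,"dz":-0.9,"ax":0,"ay":0,"az":0},{"claw":0,"dx":0,"dy":0,"dz":-0.9,"ax":0,"ay":0,"az":0},{"claw":0,"dx":0,"dy":0,"dz":-0.9,"ax":0,"ay":0,"az":0}]'
python3 -m crank '[{"claw":-0.3,"dx":0,"dy":0.85,"dz":0,"ax":0,"ay":0,"az":0},{"claw":-0.3,"dx":0,"dy":0.85,"dz":0,"ax":0,"ay":0,"az":0},{"claw":-0.3,"dx":0,"dy":0.85,"dz":0,"ax":0,"ay":0,"az":0},{"claw":-0.3,"dx":0,"dy":0.85,"dz":0,"ax":0,"ay":0,"az":0},{"claw":-0.3,"dx":0,"dy":0.85,"dz":0,"ax":0,"ay":0,"az":0},{"claw":-0.3,"dx":0,"dy":0.85,"dz":0,"ax":0,"ay":0,"az":0},{"claw":-0.3,"dx":0,"dy":0.85,"dz":0,"ax":0,"ay":0,"az":0},{"claw":-0.3,"dx":0,"dy":0,"dz":0,"ax":0,"ay":0,"az":1}]'
python3 -m crank '[{"claw":-0.3,"dx":0,"dy":0,"dz":0,"ax":0,"ay":0,"az":1},{"claw":-0.3,"dx":0,"dy":0,"dz":0,"ax":0,"ay":0,"az":1},{"claw":-0.3,"dx":0,"dy":0,"dz":0,"ax":0,"ay":0,"az":0.33},{"claw":-0.3,"dx":0,"dy":0,"dz":0,"ax":0,"ay":0,"az":0}]'
python3 - <<'E'
from h import *
toolrel([.557,-.389,.08],np.radians(-30))
ims=[r.camera("top") for _ in range(5)]
c=ims[0];c["color"]=np.mean([i["color"] for i in ims],0).astype(np.uint8)
a=c["color"]; q=np.hstack([a[160:230,190:270],a[176:246,320:390]])
q=np.clip((q.astype(float)-40)*255/120,0,255).astype(np.uint8)
cv2.imwrite("pics/t8.png",cv2.resize(q[:,:,::-1],None,fx=5.3,fy=5.3,interpolation=cv2.INTER_CUBIC))
E
```

```text
time: 33.47
ee_pos: [0.545, 0.0055, 0.1699]
eef_rot: [0.996, -0.089, -0.0, 0.0]
ft_force: [1.2, 0.6, -0.5]
width: 0.0435
grip_force: 0.0
time: 34.13
ee_pos: [0.5115, -0.1755, 0.1693]
eef_rot: [0.99, -0.143, 0.0, 0.001]
ft_force: [-0.6, -0.6, 0.2]
width: 0.0566
grip_force: 0.0
time: 34.47
ee_pos: [0.5134, -0.1699, 0.1685]
eef_rot: [0.965, -0.262, -0.0, 0.0]
ft_force: [-0.9, -0.7, 0.0]
width: 0.0564
grip_force: 0.0
d(units 3cm) [4.94 5.57 2.95] tool x yaw -30.3
rot(units 6deg) [ 0.    0.   -0.06]
```

View pics/t8.png

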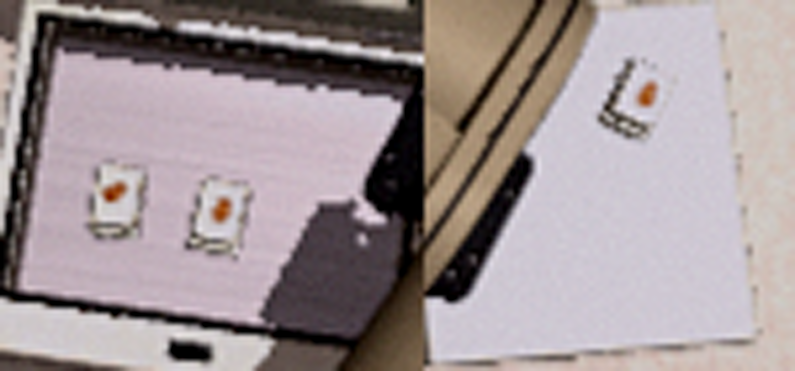

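Two blocks lie in the chamber at crop (117,200) and (220,215). Block A is still on the board at crop (640,97), which matches its earlier position.

```bash
python3 -m crank '[{"claw":-0.3,"dx":0.62,"dy":0.7,"dz":0,"ax":0,"ay":0,"az":0},{"claw":-0.3,"dx":0.62,"dy":0.7,"dz":0,"ax":0,"ay":0,"az":0},{"claw":-0.3,"dx":0.62,"dy":0.7,"dz":0,"ax":0,"ay":0,"az":0},{"claw":-0.3,"dx":0.62,"dy":0.7,"dz":0,"ax":0,"ay":0,"az":0},{"claw":-0.3,"dx":0.62,"dy":0.7,"dz":0,"ax":0,"ay":0,"az":0},{"claw":-0.3,"dx":0.62,"dy":0.7,"dz":0,"ax":0,"ay":0,"az":0},{"claw":-0.3,"dx":0.62,"dy":0.7,"dz":0,"ax":0,"ay":0,"az":0},{"claw":-0.3,"dx":0.6,"dy":0.67,"dz":0,"ax":0,"ay":0,"az":0}]'
python3 -m crank '[{"claw":-0.3,"dx":0,"dy":0,"dz":0.8,"ax":0,"ay":0,"az":0},{"claw":-0.3,"dx":0,"dy":0,"dz":0.8,"ax":0,"ay":0,"az":0},{"claw":-0.3,"dx":0,"dy":0,"dz":0.8,"ax":0,"ay":0,"az":0},{"claw":-0.3,"dx":0,"dy":0,"dz":0.7,"ax":0,"ay":0,"az":0},{"claw":-0.3,"dx":0,"dy":0,"dz":0,"ax":0,"ay":0,"az":0},{"claw":-0.3,"dx":0,"dy":0,"dz":0,"ax":0,"ay":0,"az":0}]'
python3 -c "
from h import *
toolrel([.557,-.389,.0243],np.radians(-30))"
```

```text
time: 35.38
ee_pos: [0.5578, -0.3899, 0.1677]
eef_rot: [0.966, -0.26, -0.0, -0.0]
ft_force: [0.0, 0.5, 1.1]
width: 0.0566
grip_force: 0.0
time: 35.88
ee_pos: [0.5574, -0.3882, 0.0746]
eef_rot: [0.966, -0.26, -0.001, -0.0]
ft_force: [0.2, -0.5, 1.1]
width: 0.0562
grip_force: 0.0
d(units 3cm) [0.   0.03 1.68] tool x yaw -30.2
rot(units 6deg) [ 0.    0.02 -0.03]
```

```bash
python3 -m crank '[{"claw":-0.3,"dx":0,"dy":0,"dz":0.7,"ax":0,"ay":0,"az":0},{"claw":-0.3,"dx":0,"dy":0,"dz":0.6,"ax":0,"ay":0,"az":0},{"claw":-0.3,"dx":0,"dy":0,"dz":0.28,"ax":0,"ay":0,"az":0},{"claw":-0.3,"dx":0,"dy":0,"dz":0.12,"ax":0,"ay":0,"az":0},{"claw":-0.3,"dx":0,"dy":0,"dz":0,"ax":0,"ay":0,"az":0},{"claw":-0.3,"dx":0,"dy":0,"dz":0,"ax":0,"ay":0,"az":0}]'
python3 -m crank '[{"claw":0.7,"dx":0,"dy":0,"dz":0,"ax":0,"ay":0,"az":0},{"claw":0.7,"dx":0,"dy":0,"dz":0,"ax":0,"ay":0,"az":0},{"claw":0.7,"dx":0,"dy":0,"dz":0,"ax":0,"ay":0,"az":0},{"claw":0.7,"dx":0,"dy":0,"dz":0,"ax":0,"ay":0,"az":0},{"claw":0.7,"dx":0,"dy":0,"dz":0,"ax":0,"ay":0,"az":0},{"claw":0.7,"dx":0,"dy":0,"dz":0,"ax":0,"ay":0,"az":0}]' 20
python3 -m crank '[{"claw":0.7,"dx":0,"dy":0,"dz":-0.5,"ax":0,"ay":0,"az":0},{"claw":0.7,"dx":0,"dy":0,"dz":-0.9,"ax":0,"ay":0,"az":0},{"claw":0.7,"dx":0,"dy":0,"dz":-0.9,"ax":0,"ay":0,"az":0},{"claw":0.7,"dx":0,"dy":0,"dz":-0.9,"ax":0,"ay":0,"az":0},{"claw":0.7,"dx":0,"dy":0,"dz":-0.9,"ax":0,"ay":0,"az":0},{"claw":0.7,"dx":0,"dy":0,"dz":0,"ax":0,"ay":0,"az":-1},{"claw":0.7,"dx":0,"dy":0,"dz":0,"ax":0,"ay":0,"az":-1},{"claw":0.7,"dx":0,"dy":0,"dz":0,"ax":0,"ay":0,"az":-1}]'
python3 -m crank '[{"claw":0.7,"dx":0,"dy":0,"dz":0,"ax":0,"ay":0,"az":-0.35},{"claw":0.7,"dx":0,"dy":0,"dz":0,"ax":0,"ay":0,"az":0}]'
python3 -c "
from h import *
toolrel(ch(-.025,-.0175,.15),np.radians(-10))"
```

```text
time: 36.38
ee_pos: [0.5584, -0.389, 0.0254]
eef_rot: [0.966, -0.26, 0.001, 0.0]
ft_force: [-0.3, -0.0, 0.9]
width: 0.0566
grip_force: 0.0
time: 36.88
ee_pos: [0.5579, -0.3885, 0.0241]
eef_rot: [0.965, -0.26, 0.0, -0.0]
ft_force: [-0.0, 0.3, 0.3]
width: 0.0277
grip_force: 20.0
time: 37.55
ee_pos: [0.5579, -0.3888, 0.1487]
eef_rot: [0.995, -0.104, 0.001, 0.0]
ft_force: [-0.2, -0.1, -0.4]
width: 0.0278
grip_force: 20.0
time: 37.72
ee_pos: [0.5577, -0.3888, 0.1482]
eef_rot: [0.996, -0.087, 0.0, 0.0]
ft_force: [0.2, 0.3, -0.1]
width: 0.0279
grip_force: 20.0
d(units 3cm) [ -2.64 -10.91  -0.06] tool x yaw -10.0
rot(units 6deg) [ 0.   -0.01 -0.  ]
```

```bash
python3 -m crank '[{"claw":0.7,"dx":-0.2,"dy":-0.84,"dz":0,"ax":0,"ay":0,"az":0},{"claw":0.7,"dx":-0.2,"dy":-0.84,"dz":0,"ax":0,"ay":0,"az":0},{"claw":0.7,"dx":-0.2,"dy":-0.84,"dz":0,"ax":0,"ay":0,"az":0},{"claw":0.7,"dx":-0.2,"dy":-0.84,"dz":0,"ax":0,"ay":0,"az":0},{"claw":0.7,"dx":-0.2,"dy":-0.84,"dz":0,"ax":0,"ay":0,"az":0},{"claw":0.7,"dx":-0.2,"dy":-0.84,"dz":0,"ax":0,"ay":0,"az":0},{"claw":0.7,"dx":-0.2,"dy":-0.84,"dz":0,"ax":0,"ay":0,"az":0},{"claw":0.7,"dx":-0.2,"dy":-0.84,"dz":0,"ax":0,"ay":0,"az":0}]'
python3 -m crank '[{"claw":0.7,"dx":-0.2,"dy":-0.84,"dz":0,"ax":0,"ay":0,"az":0},{"claw":0.7,"dx":-0.2,"dy":-0.84,"dz":0,"ax":0,"ay":0,"az":0},{"claw":0.7,"dx":-0.2,"dy":-0.84,"dz":0,"ax":0,"ay":0,"az":0},{"claw":0.7,"dx":-0.2,"dy":-0.84,"dz":0,"ax":0,"ay":0,"az":0},{"claw":0.7,"dx":-0.24,"dy":-0.83,"dz":0,"ax":0,"ay":0,"az":0},{"claw":0.7,"dx":0,"dy":0,"dz":0,"ax":0,"ay":0,"az":0},{"claw":0.7,"dx":0,"dy":0,"dz":0,"ax":0,"ay":0,"az":0}]'
python3 -c "
from h import *
toolrel(ch(-.025,-.0175,.046),np.radians(-10))"
```

```text
time: 38.38
ee_pos: [0.5457, -0.1806, 0.1476]
eef_rot: [0.996, -0.089, 0.0, -0.0]
ft_force: [0.5, -0.1, -0.4]
width: 0.0274
grip_force: 20.0
time: 38.97
ee_pos: [0.5374, -0.0509, 0.1474]
eef_rot: [0.996, -0.087, 0.0, -0.0]
ft_force: [0.0, -0.6, -0.5]
width: 0.0275
grip_force: 20.0
d(units 3cm) [-0.01  0.07  3.38] tool x yaw -10.0
rot(units 6deg) [-0.01 -0.   -0.  ]
```

```bash
python3 -m crank '[{"claw":0.7,"dx":0,"dy":0,"dz":0.8,"ax":0,"ay":0,"az":0},{"claw":0.7,"dx":0,"dy":0,"dz":0.8,"ax":0,"ay":0,"az":0},{"claw":0.7,"dx":0,"dy":0,"dz":0.8,"ax":0,"ay":0,"az":0},{"claw":0.7,"dx":0,"dy":0,"dz":0.6,"ax":0,"ay":0,"az":0},{"claw":0.7,"dx":0,"dy":0,"dz":0.25,"ax":0,"ay":0,"az":0},{"claw":0.7,"dx":0,"dy":0,"dz":0.1,"ax":0,"ay":0,"az":0},{"claw":0.7,"dx":0,"dy":0,"dz":0,"ax":0,"ay":0,"az":0},{"claw":0.7,"dx":0,"dy":0,"dz":0,"ax":0,"ay":0,"az":0}]'
python3 -m crank '[{"claw":0.7,"dx":0,"dy":0,"dz":0.05,"ax":0,"ay":0,"az":0},{"claw":0.7,"dx":0,"dy":0,"dz":0,"ax":0,"ay":0,"az":0}]'
```

```text
time: 39.63
ee_pos: [0.538, -0.0532, 0.0475]
eef_rot: [0.996, -0.089, 0.001, -0.0]
ft_force: [-0.7, -0.2, -0.5]
width: 0.0278
grip_force: 20.0
time: 39.8
ee_pos: [0.5382, -0.0527, 0.046]
eef_rot: [0.996, -0.088, 0.001, -0.0]
ft_force: [0.7, -1.8, 2.9]
width: 0.0276
grip_force: 20.0
```

Block A is down. I'll release it and go to the slider, gripping it along the slot (yaw 80).

```bash
python3 -m crank '[{"claw":0,"dx":0,"dy":0,"dz":0,"ax":0,"ay":0,"az":0},{"claw":0,"dx":0,"dy":0,"dz":0,"ax":0,"ay":0,"az":0},{"claw":0,"dx":0,"dy":0,"dz":0,"ax":0,"ay":0,"az":0},{"claw":0,"dx":0,"dy":0,"dz":-0.5,"ax":0,"ay":0,"az":0},{"claw":0,"dx":0,"dy":0,"dz":-0.9,"ax":0,"ay":0,"az":0},{"claw":0,"dx":0,"dy":0,"dz":-0.9,"ax":0,"ay":0,"az":0},{"claw":0,"dx":0,"dy":0,"dz":-0.9,"ax":0,"ay":0,"az":0},{"claw":0,"dx":0,"dy":0,"dz":-0.9,"ax":0,"ay":0,"az":0}]'
for i in 1 2; do python3 -m crank '[{"claw":0,"dx":0,"dy":0,"dz":0,"ax":0,"ay":0,"az":-1},{"claw":0,"dx":0,"dy":0,"dz":0,"ax":0,"ay":0,"az":-1},{"claw":0,"dx":0,"dy":0,"dz":0,"ax":0,"ay":0,"az":-1},{"claw":0,"dx":0,"dy":0,"dz":0,"ax":0,"ay":0,"az":-1},{"claw":0,"dx":0,"dy":0,"dz":0,"ax":0,"ay":0,"az":-1},{"claw":0,"dx":0,"dy":0,"dz":0,"ax":0,"ay":0,"az":-1},{"claw":0,"dx":0,"dy":0,"dz":0,"ax":0,"ay":0,"az":-1},{"claw":0,"dx":0,"dy":0,"dz":0,"ax":0,"ay":0,"az":-0.5}]'; done
python3 -c "
from h import *
toolrel(ch(-.042,-.12,.092),np.radians(80))
c=r.camera('top'); print(back(c,208.6,124.8,.08)); print(ch(.175,.0425,.3))"
```

```text
time: 40.47
ee_pos: [0.5368, -0.0525, 0.169]
eef_rot: [0.996, -0.088, -0.0, 0.0]
ft_force: [0.4, -0.3, 0.5]
width: 0.0432
grip_force: 0.0
time: 41.13
ee_pos: [0.537, -0.0523, 0.1679]
eef_rot: [0.953, 0.303, -0.0, -0.0]
ft_force: [-0.3, 0.3, 0.4]
width: 0.0435
grip_force: 0.0
time: 41.8
ee_pos: [0.537, -0.0524, 0.1679]
eef_rot: [0.765, 0.644, -0.0, -0.0]
ft_force: [-0.0, -0.1, -1.3]
width: 0.0434
grip_force: 0.0
d(units 3cm) [-3.43 -0.59  2.53] tool x yaw 80.2
rot(units 6deg) [-0.   -0.    0.04]
[0.77109052 0.06570351 0.08      ]
[ 0.74408428 -0.02837313  0.3       ]
```

```bash
python3 -m crank '[{"claw":0,"dx":-0.86,"dy":-0.15,"dz":0,"ax":0,"ay":0,"az":0},{"claw":0,"dx":-0.86,"dy":-0.15,"dz":0,"ax":0,"ay":0,"az":0},{"claw":0,"dx":-0.86,"dy":-0.15,"dz":0,"ax":0,"ay":0,"az":0},{"claw":0,"dx":-0.85,"dy":-0.14,"dz":0,"ax":0,"ay":0,"az":0},{"claw":0,"dx":0,"dy":0,"dz":0.8,"ax":0,"ay":0,"az":0},{"claw":0,"dx":0,"dy":0,"dz":0.7,"ax":0,"ay":0,"az":0},{"claw":0,"dx":0,"dy":0,"dz":0,"ax":0,"ay":0,"az":0},{"claw":0,"dx":0,"dy":0,"dz":0,"ax":0,"ay":0,"az":0}]' 15
python3 - <<'E'
from h import *
toolrel(ch(-.042,-.12,.092),np.radians(80))
crop(r.camera("side"),200,150,360,262,5,"pics/s2.png")
E
```

```text
time: 42.52
ee_pos: [0.5011, -0.1506, 0.1226]
eef_rot: [0.767, 0.642, -0.001, -0.001]
ft_force: [0.3, -0.3, -0.5]
width: 0.0438
grip_force: 0.0
d(units 3cm) [-0.    0.04  1.02] tool x yaw 79.8
rot(units 6deg) [-0.02  0.01 -0.03]
```

View pics/s2.png

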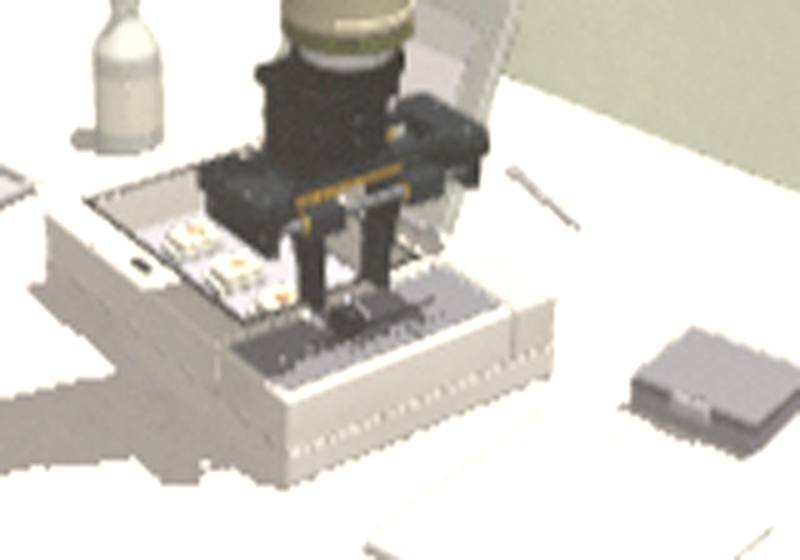

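All three blocks lie in the chamber, and the open fingers straddle the slider grip at (350,310).

```bash
python3 -m crank '[{"claw":0,"dx":0,"dy":0,"dz":0.6,"ax":0,"ay":0,"az":0},{"claw":0,"dx":0,"dy":0,"dz":0.35,"ax":0,"ay":0,"az":0},{"claw":0,"dx":0,"dy":0,"dz":0,"ax":0,"ay":0,"az":0},{"claw":0.9,"dx":0,"dy":0,"dz":0,"ax":0,"ay":0,"az":0},{"claw":0.9,"dx":0,"dy":0,"dz":0,"ax":0,"ay":0,"az":0},{"claw":0.9,"dx":0,"dy":0,"dz":0,"ax":0,"ay":0,"az":0},{"claw":0.9,"dx":0,"dy":0,"dz":0,"ax":0,"ay":0,"az":0},{"claw":0.9,"dx":0,"dy":0,"dz":0,"ax":0,"ay":0,"az":0}]' 15
python3 -c "
from h import *
toolrel(ch(0,-.12,.092),np.radians(80))"
```

```text
time: 43.23
ee_pos: [0.5023, -0.1506, 0.095]
eef_rot: [0.767, 0.642, 0.001, 0.0]
ft_force: [1.7, -1.3, -0.1]
width: 0.0181
grip_force: 0.9
d(units 3cm) [-0.   1.4  0.1] tool x yaw 79.9
rot(units 6deg) [ 0.01 -0.   -0.02]
```

```bash
python3 -m crank '[{"claw":0.9,"dx":0,"dy":0,"dz":0,"ax":0,"ay":0,"az":0},{"claw":0.9,"dx":0,"dy":0.3,"dz":0,"ax":0,"ay":0,"az":0},{"claw":0.9,"dx":0,"dy":0.4,"dz":0,"ax":0,"ay":0,"az":0},{"claw":0.9,"dx":0,"dy":0.4,"dz":0,"ax":0,"ay":0,"az":0},{"claw":0.9,"dx":0,"dy":0.3,"dz":0,"ax":0,"ay":0,"az":0},{"claw":0.9,"dx":0,"dy":0,"dz":0,"ax":0,"ay":0,"az":0},{"claw":0.9,"dx":0,"dy":0,"dz":0,"ax":0,"ay":0,"az":0}]' 15
python3 -c "
from h import *
toolrel(ch(0,-.12,.092),np.radians(80))"
```

```text
time: 43.82
ee_pos: [0.5444, -0.1579, 0.095]
eef_rot: [0.766, 0.642, 0.001, 0.001]
ft_force: [2.5, 1.0, 4.2]
width: 0.0159
grip_force: 15.0
d(units 3cm) [-0.01 -0.02  0.1 ] tool x yaw 79.9
rot(units 6deg) [ 0.02 -0.   -0.01]
```

```bash
python3 -m crank '[{"claw":0.2,"dx":0,"dy":0,"dz":0,"ax":0,"ay":0,"az":0},{"claw":0.2,"dx":0,"dy":0,"dz":0,"ax":0,"ay":0,"az":0},{"claw":0.2,"dx":0,"dy":0,"dz":0,"ax":0,"ay":0,"az":0},{"claw":0.2,"dx":0,"dy":0,"dz":-0.4,"ax":0,"ay":0,"az":0},{"claw":0.2,"dx":0,"dy":0,"dz":-0.8,"ax":0,"ay":0,"az":0},{"claw":1,"dx":0,"dy":0,"dz":-0.9,"ax":0,"ay":0,"az":0},{"claw":1,"dx":0,"dy":0,"dz":-0.9,"ax":0,"ay":0,"az":0},{"claw":1,"dx":-0.9,"dy":0,"dz":0,"ax":0,"ay":0,"az":0}]'
python3 -m crank '[{"claw":1,"dx":-0.9,"dy":-0.5,"dz":0,"ax":0,"ay":0,"az":0},{"claw":1,"dx":-0.9,"dy":-0.5,"dz":0,"ax":0,"ay":0,"az":0},{"claw":1,"dx":-0.9,"dy":-0.5,"dz":0,"ax":0,"ay":0,"az":0},{"claw":1,"dx":-0.9,"dy":0,"dz":-0.4,"ax":0,"ay":0,"az":0},{"claw":1,"dx":0,"dy":0,"dz":-0.9,"ax":0,"ay":0,"az":0},{"claw":1,"dx":0,"dy":0,"dz":-0.9,"ax":0,"ay":0,"az":0},{"claw":1,"dx":0,"dy":0,"dz":-0.9,"ax":0,"ay":0,"az":0},{"claw":1,"dx":0,"dy":0,"dz":-0.9,"ax":0,"ay":0,"az":0}]'
for i in 1 2; do python3 -m crank '[{"claw":1,"dx":0,"dy":0,"dz":0,"ax":0,"ay":0,"az":1},{"claw":1,"dx":0,"dy":0,"dz":0,"ax":0,"ay":0,"az":1},{"claw":1,"dx":0,"dy":0,"dz":0,"ax":0,"ay":0,"az":1},{"claw":1,"dx":0,"dy":0,"dz":0,"ax":0,"ay":0,"az":1},{"claw":1,"dx":0,"dy":0,"dz":0,"ax":0,"ay":0,"az":1},{"claw":1,"dx":0,"dy":0,"dz":0,"ax":0,"ay":0,"az":1},{"claw":1,"dx":0,"dy":0,"dz":0,"ax":0,"ay":0,"az":1},{"claw":1,"dx":0,"dy":0,"dz":0,"ax":0,"ay":0,"az":0.5}]'; done
python3 - <<'E'
from h import *
toolrel(ch(.18,.0425,.34),np.radians(-10))
ims=[r.camera("top") for _ in range(5)]
c=ims[0];c["color"]=np.mean([i["color"] for i in ims],0).astype(np.uint8)
a=c["color"]; q=np.hstack([a[150:235,180:255],a[150:235,255:325]])
q=np.clip((q.astype(float)-40)*255/120,0,255).astype(np.uint8)
cv2.imwrite("pics/t9.png",cv2.resize(q[:,:,::-1],None,fx=5.5,fy=5.5,interpolation=cv2.INTER_CUBIC))
print(r.read_state()["joint_positions"])
E
```

```text
time: 44.48
ee_pos: [0.5421, -0.1806, 0.1897]
eef_rot: [0.764, 0.645, 0.003, 0.001]
ft_force: [1.6, 0.3, 0.7]
width: 0.022
grip_force: 0.0
time: 45.15
ee_pos: [0.4743, -0.2834, 0.3065]
eef_rot: [0.767, 0.642, 0.0, -0.0]
ft_force: [0.7, 0.3, -0.1]
width: 0.0003
grip_force: 0.0
time: 45.82
ee_pos: [0.4747, -0.2831, 0.3051]
eef_rot: [0.955, 0.297, 0.0, -0.0]
ft_force: [0.6, -0.2, 0.4]
width: 0.0002
grip_force: 0.0
time: 46.48
ee_pos: [0.4747, -0.283, 0.305]
eef_rot: [0.996, -0.091, -0.0, -0.0]
ft_force: [1.2, -0.2, 0.1]
width: 0.0007
grip_force: 0.0
d(units 3cm) [ 7.45 -9.98 -1.16] tool x yaw -10.5
rot(units 6deg) [-0.    0.   -0.08]
[-0.5732369   0.28291205  1.25911389  1.58705764 -0.270762    1.46952284
 -1.04313379]
```

View pics/t9.png

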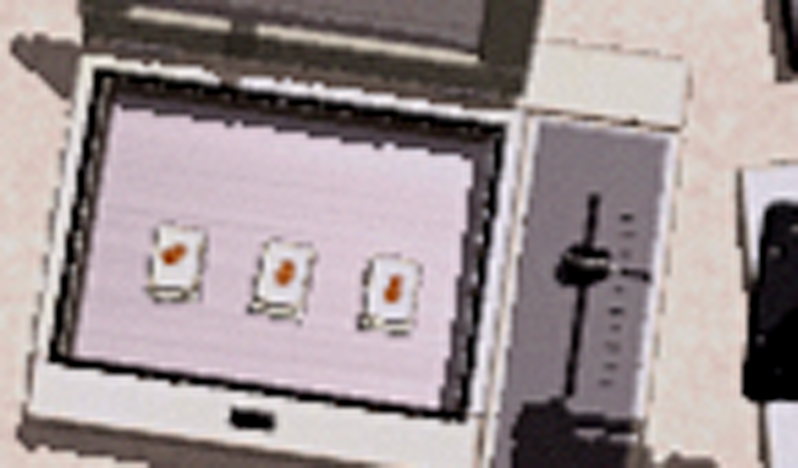

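The blocks lie side by side and flat. The pointer line is at about (585,265), and the long tick at about (632,272). I'll check that numerically.

Run:
```python
from h import *
ims=[r.camera("top") for _ in range(8)]
c=ims[0];g=np.mean([i["color"] for i in ims],0).mean(2)
print("rows 190..206, cols 279..299");print(g[191:207,279:300].round().astype(int))
p=np.load("chiller.npy")
def inv(w):
    d=w[:2]-p[:2];a=p[2];return (np.cos(a)*d[0]+np.sin(a)*d[1]),(-np.sin(a)*d[0]+np.cos(a)*d[1])
print(inv(back(c,286.4,198.2,.095)),inv(back(c,294.9,199.45,.075)))
```

```text
rows 190..206, cols 279..299
[[ 99  98  97  98  98  99  96  76  47  79 101 100  99 100 102 101 101  97
   99 101 121]
 [ 99  99  97  97  98 100  98  75  55  88 101  99  99  95  84  81  91 101
   98  97 116]
 [ 99  99  99  97  98 101  95  68  57  91 101 100  98  97  96  94  97  99
   98 102 126]
 [ 97  98  99  99  95  74  69  51  64 103 102 100  98  98  98 101 100  98
   98 109 138]
 [ 98  99 100  93  62  41  43  40  47  62  61  76 101  97  88  90 101  98
   98 110 139]
 [ 97 100  93  72  78  57  53  39  37  36  33  52  90  94  82  87 100  99
   96 113 143]
 [ 99 101  92  51  55  60  70  90 107  96 105  84  96  99  95  97  98  98
   97 115 146]
 [ 99  93  65  47  28  44  51  63  73  67  71  82 119 104  92 103 101 101
  102 121 145]
 [100  90  51  46  25  32  35  34  36  36  37  55  91  87  52  61  63  69
   74 113 144]
 [ 99  89  49  49  36  32  24  27  26  23  42  77  95  97  88  85  77  70
   50 102 146]
 [100  98  82  49  49  44  30  28  50  77  91  99 100 101 100 100  96  94
   88 108 144]
 [ 99 100  98  91  93  84  47  60  96  98 101 100  92  76  90  99 100  99
  107 133 141]
 [ 98  99  99 100 100  92  52  67 103 101  99 101  97  92  97  99  99  97
  111 139 137]
 [ 97  99  98  99 100  90  45  70 103  99  98  98  99 100 100 100  98  96
  112 144 136]
 [ 99  98  99  99  97  79  41  71 101 100 100 100 100 101  99 100  99  96
  115 147 134]
 [ 98  98  98  99  96  76  47  78 101  98  99  91  63  68  84  99  98 101
  122 145 130]]
(np.float64(-0.0015124256307647854), np.float64(-0.11722681571571328)) (np.float64(0.0011290255436541934), np.float64(-0.14353177608777187))
```

The pointer is level with the tick to within about 1 mm. Next the lid: go over the top and behind its edge.

```bash
python3 -m crank '[{"claw":1,"dx":0,"dy":0,"dz":-0.7,"ax":0,"ay":0,"az":0},{"claw":1,"dx":0,"dy":0,"dz":-0.7,"ax":0,"ay":0,"az":0},{"claw":1,"dx":0.53,"dy":-0.71,"dz":0,"ax":0,"ay":0,"az":0},{"claw":1,"dx":0.53,"dy":-0.71,"dz":0,"ax":0,"ay":0,"az":0},{"claw":1,"dx":0.53,"dy":-0.71,"dz":0,"ax":0,"ay":0,"az":0},{"claw":1,"dx":0.53,"dy":-0.71,"dz":0,"ax":0,"ay":0,"az":0},{"claw":1,"dx":0.53,"dy":-0.71,"dz":0,"ax":0,"ay":0,"az":0},{"claw":1,"dx":0.53,"dy":-0.71,"dz":0,"ax":0,"ay":0,"az":0}]'
python3 -m crank '[{"claw":1,"dx":0.53,"dy":-0.71,"dz":0,"ax":0,"ay":0,"az":0},{"claw":1,"dx":0.53,"dy":-0.71,"dz":0,"ax":0,"ay":0,"az":0},{"claw":1,"dx":0.53,"dy":-0.71,"dz":0,"ax":0,"ay":0,"az":0},{"claw":1,"dx":0.53,"dy":-0.71,"dz":0,"ax":0,"ay":0,"az":0},{"claw":1,"dx":0.53,"dy":-0.71,"dz":0,"ax":0,"ay":0,"az":0},{"claw":1,"dx":0.53,"dy":-0.71,"dz":0,"ax":0,"ay":0,"az":0},{"claw":1,"dx":0.53,"dy":-0.71,"dz":0,"ax":0,"ay":0,"az":0},{"claw":1,"dx":0.53,"dy":-0.71,"dz":0,"ax":0,"ay":0,"az":0}]'
python3 -m crank '[{"claw":1,"dx":0,"dy":0,"dz":0,"ax":0,"ay":0,"az":0},{"claw":1,"dx":0,"dy":0,"dz":0,"ax":0,"ay":0,"az":0},{"claw":1,"dx":0,"dy":0,"dz":0,"ax":0,"ay":0,"az":0}]'
python3 -c "
from h import *
toolrel(ch(.185,.0425,.262),np.radians(-10));print(r.read_state()['joint_positions'])"
```

```text
time: 47.8
ee_pos: [0.5924, -0.1728, 0.3463]
eef_rot: [0.996, -0.088, -0.0, -0.0]
ft_force: [-0.1, -0.7, 1.4]
width: 0.0004
grip_force: 0.0
time: 48.47
ee_pos: [0.7475, -0.0271, 0.346]
eef_rot: [0.996, -0.088, -0.0, -0.0]
ft_force: [0.1, -0.3, 0.8]
width: 0.0004
grip_force: 0.0
time: 48.72
ee_pos: [0.7464, -0.0291, 0.3461]
eef_rot: [0.996, -0.088, -0.0, 0.0]
ft_force: [0.4, 0.9, 0.3]
width: 0.0008
grip_force: 0.0
d(units 3cm) [ 0.25 -0.01  2.8 ] tool x yaw -10.1
rot(units 6deg) [ 0.01  0.01 -0.02]
[-0.44704362  0.76458417  1.00368901  0.86337631 -0.63542396  1.75871276
 -1.48364162]
```

```bash
python3 -m crank '[{"claw":1,"dx":0.25,"dy":0,"dz":0.5,"ax":0,"ay":0,"az":0},{"claw":1,"dx":0,"dy":0,"dz":0.6,"ax":0,"ay":0,"az":0},{"claw":1,"dx":0,"dy":0,"dz":0.6,"ax":0,"ay":0,"az":0},{"claw":1,"dx":0,"dy":0,"dz":0.6,"ax":0,"ay":0,"az":0},{"claw":1,"dx":0,"dy":0,"dz":0.5,"ax":0,"ay":0,"az":0},{"claw":1,"dx":0,"dy":0,"dz":0,"ax":0,"ay":0,"az":0},{"claw":1,"dx":0,"dy":0,"dz":0,"ax":0,"ay":0,"az":0}]'
python3 -m crank '[{"claw":1,"dx":-0.3,"dy":0,"dz":0,"ax":0,"ay":0,"az":0},{"claw":1,"dx":-0.3,"dy":0,"dz":0,"ax":0,"ay":0,"az":0},{"claw":1,"dx":-0.3,"dy":0,"dz":0,"ax":0,"ay":0,"az":0},{"claw":1,"dx":-0.3,"dy":0,"dz":0,"ax":0,"ay":0,"az":0},{"claw":1,"dx":-0.3,"dy":0,"dz":0,"ax":0,"ay":0,"az":0},{"claw":1,"dx":0,"dy":0,"dz":0,"ax":0,"ay":0,"az":0}]'
python3 -c "
from h import *
toolrel(ch(.101,.0425,.273),np.radians(-10))"
```

```text
time: 49.3
ee_pos: [0.7534, -0.03, 0.262]
eef_rot: [0.996, -0.088, -0.001, -0.0]
ft_force: [0.5, -0.2, 0.5]
width: 0.0004
grip_force: 0.0
time: 49.8
ee_pos: [0.7096, -0.0224, 0.265]
eef_rot: [0.996, -0.088, 0.002, -0.0]
ft_force: [1.6, -0.9, 0.4]
width: 0.0008
grip_force: 0.7
d(units 3cm) [-1.3  -0.   -0.27] tool x yaw -10.1
rot(units 6deg) [-0.01 -0.03 -0.02]
```

```bash
python3 -m crank '[{"claw":1,"dx":-0.3,"dy":0,"dz":-0.07,"ax":0,"ay":0,"az":0},{"claw":1,"dx":-0.3,"dy":0,"dz":-0.07,"ax":0,"ay":0,"az":0},{"claw":1,"dx":-0.3,"dy":0,"dz":-0.06,"ax":0,"ay":0,"az":0},{"claw":1,"dx":-0.3,"dy":0,"dz":-0.04,"ax":0,"ay":0,"az":0},{"claw":1,"dx":-0.3,"dy":0,"dz":0,"ax":0,"ay":0,"az":0},{"claw":1,"dx":-0.3,"dy":0,"dz":0,"ax":0,"ay":0,"az":0},{"claw":1,"dx":-0.3,"dy":0,"dz":0.04,"ax":0,"ay":0,"az":0},{"claw":1,"dx":-0.3,"dy":0,"dz":0.06,"ax":0,"ay":0,"az":0}]'
python3 -m crank '[{"claw":1,"dx":-0.3,"dy":0,"dz":0.07,"ax":0,"ay":0,"az":0},{"claw":1,"dx":-0.3,"dy":0,"dz":0.09,"ax":0,"ay":0,"az":0},{"claw":1,"dx":-0.3,"dy":0,"dz":0.1,"ax":0,"ay":0,"az":0},{"claw":1,"dx":-0.3,"dy":0,"dz":0.12,"ax":0,"ay":0,"az":0}]'
python3 -c "
from h import *
toolrel(ch(-.013,.0425,.236),np.radians(-10))"
```

```text
time: 50.47
ee_pos: [0.6395, -0.0099, 0.2682]
eef_rot: [0.996, -0.088, 0.002, -0.0]
ft_force: [3.2, -1.0, 2.5]
width: 0.0005
grip_force: 1.4
time: 50.8
ee_pos: [0.6042, -0.0036, 0.2568]
eef_rot: [0.996, -0.088, 0.002, -0.0]
ft_force: [2.4, -0.4, 1.4]
width: 0.0004
grip_force: 1.3
d(units 3cm) [-1.53  0.01  0.69] tool x yaw -10.1
rot(units 6deg) [-0.01 -0.03 -0.02]
```

```bash
python3 -m crank '[{"claw":1,"dx":-0.28,"dy":0,"dz":0.1,"ax":0,"ay":0,"az":0},{"claw":1,"dx":-0.26,"dy":0,"dz":0.13,"ax":0,"ay":0,"az":0},{"claw":1,"dx":-0.25,"dy":0,"dz":0.14,"ax":0,"ay":0,"az":0},{"claw":1,"dx":-0.25,"dy":0,"dz":0.15,"ax":0,"ay":0,"az":0},{"claw":1,"dx":-0.25,"dy":0,"dz":0.17,"ax":0,"ay":0,"az":0},{"claw":1,"dx":-0.24,"dy":0,"dz":0.2,"ax":0,"ay":0,"az":0},{"claw":1,"dx":-0.24,"dy":0,"dz":0.23,"ax":0,"ay":0,"az":0},{"claw":1,"dx":-0.24,"dy":0,"dz":0.25,"ax":0,"ay":0,"az":0}]'
python3 -m crank '[{"claw":1,"dx":-0.22,"dy":0,"dz":0.26,"ax":0,"ay":0,"az":0},{"claw":1,"dx":-0.22,"dy":0,"dz":0.28,"ax":0,"ay":0,"az":0},{"claw":1,"dx":-0.2,"dy":0,"dz":0.28,"ax":0,"ay":0,"az":0}]'
python3 -c "
from h import *
toolrel(ch(-.0535,.0425,.191),np.radians(-10))"
```

```text
time: 51.47
ee_pos: [0.5449, 0.0069, 0.2155]
eef_rot: [0.996, -0.089, 0.001, -0.0]
ft_force: [-0.4, -1.1, 4.7]
width: 0.0006
grip_force: 1.8
time: 51.72
ee_pos: [0.5259, 0.0103, 0.1907]
eef_rot: [0.996, -0.089, 0.001, -0.0]
ft_force: [1.6, -1.1, 3.6]
width: 0.0008
grip_force: 1.8
d(units 3cm) [-0.23  0.01 -0.01] tool x yaw -10.2
rot(units 6deg) [-0.01 -0.02 -0.03]
```

```bash
python3 -m crank '[{"claw":1,"dx":-0.2,"dy":0,"dz":0.28,"ax":0,"ay":0,"az":0},{"claw":1,"dx":-0.2,"dy":0,"dz":0.28,"ax":0,"ay":0,"az":0},{"claw":1,"dx":-0.18,"dy":0,"dz":0.3,"ax":0,"ay":0,"az":0},{"claw":1,"dx":-0.16,"dy":0,"dz":0.3,"ax":0,"ay":0,"az":0},{"claw":1,"dx":-0.16,"dy":0,"dz":0.3,"ax":0,"ay":0,"az":0},{"claw":1,"dx":-0.16,"dy":0,"dz":0.3,"ax":0,"ay":0,"az":0},{"claw":1,"dx":-0.14,"dy":0,"dz":0.3,"ax":0,"ay":0,"az":0},{"claw":1,"dx":-0.14,"dy":0,"dz":0.3,"ax":0,"ay":0,"az":0}]'
python3 -c "
from h import *
toolrel(ch(-.097,.0425,.109),np.radians(-10))"
```

```text
time: 52.38
ee_pos: [0.495, 0.0163, 0.1222]
eef_rot: [0.996, -0.089, 0.011, 0.001]
ft_force: [44.5, -10.7, -3.1]
width: 0.0004
grip_force: 23.5
d(units 3cm) [-0.64  0.03  0.42] tool x yaw -10.2
rot(units 6deg) [-0.01 -0.22 -0.03]
```

The finger has caught on the raised pad's rear edge. I'll back off a little and go straight down there.

```bash
python3 -m crank '[{"claw":1,"dx":0.4,"dy":0,"dz":0,"ax":0,"ay":0,"az":0},{"claw":1,"dx":0.35,"dy":0,"dz":0.1,"ax":0,"ay":0,"az":0},{"claw":1,"dx":0,"dy":0,"dz":0.1,"ax":0,"ay":0,"az":0},{"claw":1,"dx":0,"dy":0,"dz":0,"ax":0,"ay":0,"az":0}]'
python3 -c "
from h import *
toolrel(ch(-.073,.0425,.098),np.radians(-10))"
```

```text
time: 52.72
ee_pos: [0.5072, 0.0139, 0.112]
eef_rot: [0.996, -0.088, -0.0, 0.0]
ft_force: [0.9, 0.5, 1.4]
width: 0.0004
grip_force: 0.9
d(units 3cm) [-0.25  0.02  0.47] tool x yaw -10.1
rot(units 6deg) [ 0.01  0.01 -0.02]
```

```bash
python3 -m crank '[{"claw":1,"dx":-0.15,"dy":0,"dz":0,"ax":0,"ay":0,"az":0},{"claw":1,"dx":0,"dy":0,"dz":0.15,"ax":0,"ay":0,"az":0},{"claw":1,"dx":0,"dy":0,"dz":0.15,"ax":0,"ay":0,"az":0},{"claw":1,"dx":0,"dy":0,"dz":0,"ax":0,"ay":0,"az":0}]'
python3 -m crank '[{"claw":1,"dx":0,"dy":0,"dz":0.1,"ax":0,"ay":0,"az":0},{"claw":1,"dx":0,"dy":0,"dz":0.05,"ax":0,"ay":0,"az":0},{"claw":1,"dx":0,"dy":0,"dz":0,"ax":0,"ay":0,"az":0}]'
```

```text
time: 53.05
ee_pos: [0.5021, 0.0151, 0.1028]
eef_rot: [0.996, -0.088, -0.001, -0.0]
ft_force: [-1.9, -0.6, 2.5]
width: 0.0006
grip_force: 1.1
time: 53.3
ee_pos: [0.5027, 0.0151, 0.0988]
eef_rot: [0.996, -0.088, -0.001, -0.0]
ft_force: [-3.5, -0.1, 4.2]
width: 0.0004
grip_force: 1.7
```

```bash
python3 -m crank '[{"claw":1,"dx":0,"dy":0,"dz":0.1,"ax":0,"ay":0,"az":0},{"claw":1,"dx":0,"dy":0,"dz":0,"ax":0,"ay":0,"az":0}]'
python3 -m crank '[{"claw":1,"dx":0,"dy":0,"dz":0.1,"ax":0,"ay":0,"az":0},{"claw":1,"dx":0,"dy":0,"dz":0,"ax":0,"ay":0,"az":0}]'
```

```text
time: 53.47
ee_pos: [0.5029, 0.0151, 0.0965]
eef_rot: [0.996, -0.088, -0.001, -0.0]
ft_force: [-9.7, 0.2, 17.1]
width: 0.0005
grip_force: 9.0
time: 53.63
ee_pos: [0.503, 0.015, 0.0943]
eef_rot: [0.996, -0.088, -0.001, -0.001]
ft_force: [-15.2, 1.1, 31.8]
width: 0.0004
grip_force: 16.3
```

```bash
python3 -m crank '[{"claw":1,"dx":0,"dy":0,"dz":-0.3,"ax":0,"ay":0,"az":0},{"claw":1,"dx":0,"dy":0,"dz":-0.3,"ax":0,"ay":0,"az":0},{"claw":1,"dx":0,"dy":0,"dz":-0.8,"ax":0,"ay":0,"az":0},{"claw":1,"dx":0,"dy":0,"dz":-0.9,"ax":0,"ay":0,"az":0},{"claw":1,"dx":-0.4,"dy":0.9,"dz":-0.5,"ax":0,"ay":0,"az":0},{"claw":1,"dx":-0.4,"dy":0.9,"dz":0,"ax":0,"ay":0,"az":0},{"claw":1,"dx":-0.4,"dy":0.9,"dz":0,"ax":0,"ay":0,"az":0},{"claw":1,"dx":-0.4,"dy":0.9,"dz":0,"ax":0,"ay":0,"az":0}]'
python3 -m crank '[{"claw":1,"dx":0,"dy":0.9,"dz":0,"ax":0,"ay":0,"az":0},{"claw":1,"dx":0,"dy":0.9,"dz":0,"ax":0,"ay":0,"az":0},{"claw":1,"dx":0,"dy":0.9,"dz":0,"ax":0,"ay":0,"az":0},{"claw":1,"dx":0,"dy":0.9,"dz":0,"ax":0,"ay":0,"az":0},{"claw":1,"dx":0,"dy":0.9,"dz":0,"ax":0,"ay":0,"az":0},{"claw":1,"dx":0,"dy":0.9,"dz":0,"ax":0,"ay":0,"az":0},{"claw":1,"dx":0,"dy":0.9,"dz":0,"ax":0,"ay":0,"az":0},{"claw":1,"dx":0,"dy":0,"dz":0,"ax":0,"ay":0,"az":0}]'
python3 - <<'E'
from h import *
ims=[r.camera("top") for _ in range(20)]
c=ims[0];c["color"]=np.mean([i["color"] for i in ims[12:]],0).astype(np.uint8)
crop(c,85,130,325,262,3.3,"pics/t10.png")
E
```

```text
time: 54.3
ee_pos: [0.4424, -0.0746, 0.1774]
eef_rot: [0.996, -0.087, 0.0, -0.001]
ft_force: [-0.3, -0.8, 0.2]
width: 0.0007
grip_force: 0.0
time: 54.97
ee_pos: [0.4073, -0.2596, 0.1776]
eef_rot: [0.996, -0.091, -0.002, 0.002]
ft_force: [-0.8, -0.7, 0.3]
width: 0.0002
grip_force: 0.0
```

View pics/t10.png

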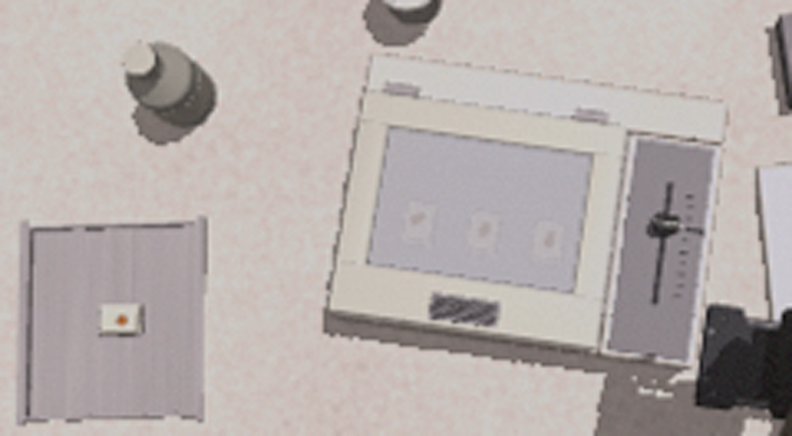

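The lid is shut with the pad at the same pixel as at the start. The three blocks show through the window, the cold block lies in the tray, and the slider is at the tick. Handing in.

```bash
python3 -c "
from bench import r
print(r.close_job())"
```

```text
the job is handed in; nothing more can be done
None
```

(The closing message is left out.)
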